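# Complete a crate of quarter bottles from the rack

## Task

Fill the two empty cells of the wooden crate with the two sloping-shouldered bottles lying in the low rack, standing upright, one per cell. Draw each bottle out from under the shelf without knocking it against the shelf, lower it gently until it stands on the cell's floor, and let go. Leave the square-shouldered bottle where it lies, and do not shift the crate, the bottles already packed in it, the glass or the tape.

Things in the scene. Friction and masses are not known exactly. Their poses are not given: they have to be found in the camera images.
- bottle_a: Closed dark glass bottle with long sloping shoulders, 0.3 to 0.5 kg, lying in one lane of the rack, to go into the crate. 188 mm tall; straight body 49 mm across up to 92 mm from the base, tapering to a straight neck 26 mm across from 142 mm to the top; centre of mass 67 mm from the base. Origin at the centre of its base, z axis from base to neck.
- bottle_b: Second sloping-shouldered bottle, the same as bottle_a, lying in another lane of the rack. It is to go into the crate.
- bottle_a_neck (a point): Point on bottle_a's axis in the middle of the straight neck's lower part, 152 mm from the base; a good place to grip (26 mm across).
- bottle_b_neck (a point): The same point on bottle_b's neck.
- bottle_square: Bottle of the same height (188 mm), body and neck diameters but with square shoulders: straight body up to 114 mm, neck from 137 mm up. It lies in the remaining lane of the rack and stays there.
- rack: Fixed low rack, grey steel with blue uprights, 110 mm deep, 298 wide, 150 high, open front to the left. Origin on the bench under its middle; x from front to closed back. Lanes at y = -80, 0, 80 mm, one bottle level in each, neck out of the front (bottle z = rack -x), axis 58.5 mm above the bench, base at x = 28 to 40 mm, in 9 mm deep scallops of two rests, x = -52 to -38 and 12 to 26 mm.
- shelf: The rack's fixed steel shelf over the bottles' bodies, with the rack's origin and axes: underside 93 mm above the bench (10 mm above the bottles), top 123 mm, from x = -50 mm (front edge) to +60 mm. About the first 84 mm of each bottle lie under it; shoulders and neck stick out in front.
- crate: Open timber crate, loose, 2.6 kg with its four bottles, 180 x 124 mm, 95 high; walls 8, floor 8 mm thick. Two rows (left and right) of three cells along x, each 52 x 52 mm inside, 56 mm apart; divider tops 80 mm above the bench. Origin on the bench under its centre; x away from the robot when not turned, y left. Left row and middle of right row hold upright bottles (tops 196 mm above the bench).
- packed_1: Sloping-shouldered bottle standing in the crate's left row, at x = +56, y = 28 mm. Origin at the centre of its base.
- packed_2: The same, at x = 0, y = 28 mm.
- packed_3: The same, at x = -56, y = 28 mm.
- packed_4: The same, at x = 0, y = -28 mm, between the two empty cells.
- glass: Stemmed tasting glass standing beyond the crate, 155 mm tall, 65 mm across. Origin under its foot. Leave it alone.
- tape: Roll of grey packing tape lying flat on the bench at the far side, 90 mm across, 48 mm high. Origin under its centre. Leave it alone.
- cell_far (a point): Centre of the floor of the empty cell at crate x = +56, y = -28 mm (far end of the right row), 8 mm above the bench.
- cell_near (a point): Centre of the floor of the empty cell at crate x = -56, y = -28 mm (near end of the right row), 8 mm above the bench.

How it is judged:
At the end, for the whole second after the job is handed in: Both sloping bottles stand released, one per empty cell, on its floor (8 mm of its centre, tilt under 0.1 rad), at rest; packed bottles upright in their cells; crate within 25 mm, square bottle within 15 mm, glass and tape within 20 mm of their starts, glass upright ((((horizontal distance between bottle_a and cell_far below 0.008 m and distance between bottle_a and cell_far below 0.009 m) and (horizontal distance between bottle_b and cell_near below 0.008 m and distance between bottle_b and cell_near below 0.009 m)) or ((horizontal distance between bottle_b and cell_far below 0.008 m and distance between bottle_b and cell_far below 0.009 m) and (horizontal distance between bottle_a and cell_near below 0.008 m and distance between bottle_a and cell_near below 0.009 m))) and angle between each of bottle_a, bottle_b, packed_1, packed_2, packed_3, packed_4, glass's own z axis and vertical below 0.1 rad and linear speed of each of bottle_a, bottle_b, crate below 0.02 m/s and angular speed of each of bottle_a, bottle_b below 0.2 rad/s and distance between each of packed_1, packed_3 and crate below 0.074 m and distance between each of packed_2, packed_4 and crate below 0.04 m and distance of crate from where it was at the start of the episode below 0.025 m and angle between crate's own z axis and vertical below 0.05 rad and distance of bottle_square from where it was at the start of the episode below 0.015 m and distance of each of glass, tape from where it was at the start of the episode below 0.02 m); the robot touches nothing.
It fails at once if a bottle is knocked against the shelf (over 20 N) (contact force between any of bottle_a, bottle_b and shelf above 20 N).
It fails at once if a bottle is dropped, rammed or pressed hard into the crate (over 35 N) (contact force between any of bottle_a, bottle_b and crate above 35 N).
It fails at once if the square-shouldered bottle is taken or pushed over 20 mm (distance of bottle_square from where it was at the start of the episode above 0.02 m).
It fails at once if the crate is shifted over 30 mm or the glass over 25 mm (distance of crate from where it was at the start of the episode above 0.03 m or distance of glass from where it was at the start of the episode above 0.025 m).
It fails at once if a packed bottle is tipped or lifted out (angle between any of packed_1, packed_2, packed_3, packed_4's own z axis and vertical above 0.25 rad or height (world z) of any of packed_1, packed_2, packed_3, packed_4 above 0.03 m).
It also fails if it takes over 72 s, if anything falls off the work surface, if the arm or the gripper's body presses on something with over 40 N, if the wrist force passes 120 N, or if a joint passes its speed limit or range.

## Robot

A 6-joint arm with a two-finger parallel gripper is mounted at the origin on the work surface. World frame = base frame: x ahead of the robot, y to its left, z up, the work surface at z = 0. Lengths are in m, angles in rad, forces in N, time in s.
With the tool pointing down it reaches from about 0.425 to 0.925 m from the base axis. Payload 12.5 kg.
Tool frame: the origin (TCP) lies on the centre line of the jaws, within the pads' length; the fingertips stand 19 mm ahead of it and the grasp point (between the pads) is the TCP; z points along the fingers, x is the direction in which the jaws open and shut, and the axes are right-handed (so a half turn about z gives the same grasp; the last joint's range is limited). The gripper opens to 85 mm and grips with 20 to 120 N. Pads are 22 mm wide; open, the fingers measure 114 mm over their backs; the gripper's body (76 mm by 85 mm) begins 54 mm behind the grasp point. The pads swing forward as they close: fully open they stand 13 mm farther back than shut.
Start: joints at [1.21, 0.491, 1.559, -0, 1.092, -0.106], TCP at [0.158, 0.605, 0.25] pointing down, gripper open.
Joint ranges: [-3.1, 3.1], [-0.84, 2.19], [0.05, 2.79], [-1.13, 4.28], [0.06, 2.93], [-2.69, 2.69]. Speed limits (rad/s): [2.22, 2.22, 2.79, 3.14, 3.14, 3.14].

## Interface

Orientations are given as a unit quaternion [x, y, z, w].
In Python, from rig import read_state, viewer, job gives the robot as it stands.
- The arm moves only by the shell command python3 -m handwheel 'ROWS' [OPENING] [FORCE]. ROWS is JSON, a list that holds one entry, the list of rows, each a list of 4 numbers: the shift along the tool's x, y, z in mm, then the turn about the tool's z in degrees. In form: [[[tx, ty, tz, spin], ...]]. A call has 1 to 5 rows; each row shifts and turns the commanded pose from where the row before left it, along the tool's axes as they then stand; what a row does not reach is not made up. A row lasts 1/10 s, in which the tool goes at most 50 mm and 8.59 degrees, less where a joint would pass 70% of its speed; a pose out of reach is approached as far as the arm can. A call with a gripper value outside its range is refused whole. OPENING is the closure, from 0 (fully open) to 1 (shut), set as the call begins (- or left out, the last holds). The fingers move at their own pace and stop on an object; FORCE is the grip in N (left out, the last holds). Time passes only in rows, so rows that do not move let the fingers close. It gives the time, the measured TCP pose, the force and the opening at its end, in the units of the state.
- read_state(): the state, without advancing time (a new reading comes with each control period).
- viewer.snapshot(name): name is "scene" or "side" or "wrist"; returns a dict with "color" (384x512x3 uint8, red, green, blue), "range_z" (384x512 float32, m along the optical axis (not along the pixel's ray), 0 where there is no reading), "intrinsics" (3x3 intrinsics, pixels), "view" (4x4, takes a point from world to camera coordinates). Camera axes: x right, y down, z forward; pixel columns grow to the right and rows downward; lengths in m; the calibration is good to about 2 mm. A picture is of the moment at which its call begins.
- job.close_job(): hands the job in, once; it reports no verdict.
The state is a dict: "time_s": time; "joints": joint angles; "qd": joint speeds; "joint_torque": joint torques, N m; "tcp_pos": TCP position; "tcp_rot": TCP orientation; "ft_force": force on the tool from outside, world axes, zero at the start; "ft_torque": the same for the moment, N m; "grip_width": finger opening in m.
Only numpy, scipy, OpenCV 4.12 (cv2) and the standard library are available. Lean on these libraries where they do the work, as an engineer would, in place of code of your own. Each camera call takes 0.05 s, during which the arm holds its last target.

## Working session

There is one attempt and no reset: what is moved stays moved. The work goes in short steps, Python scripts to look and compute and a shell command to move; the robot and the scene stay as the last step left them, time stands still between calls to the robot, and variables do not carry over. Pictures are saved under pics/ and viewed, and the job is handed in when it is done.

```bash
ls; mkdir -p pics; cat > h.py <<'E'
import numpy as np, cv2
from rig import read_state, viewer, job
def snap(n,tag):
    s=viewer.snapshot(n); cv2.imwrite(f'pics/{tag}.png',cv2.cvtColor(s['color'],cv2.COLOR_RGB2BGR)); np.savez(f'pics/{tag}.npz',**s); return s
def load(tag): return dict(np.load(f'pics/{tag}.npz'))
def ray(s,u,v):
    K=s['intrinsics'];T=s['view'];R=T[:3,:3];c=-R.T@T[:3,3]
    d=R.T@np.linalg.solve(K,np.array([u,v,1.]));return c,d
def onz(s,u,v,z):
    c,d=ray(s,u,v);return c+d*(z-c[2])/d[2]
def cloud(s):
    K=s['intrinsics'];T=s['view'];z=s['range_z'];v,u=np.mgrid[:z.shape[0],:z.shape[1]]
    P=np.stack([(u-K[0,2])/K[0,0]*z,(v-K[1,2])/K[1,1]*z,z],-1)
    return (P-T[:3,3])@T[:3,:3]
E
python3 - <<'E'
from h import *
print(read_state())
for n in ('scene','side','wrist'):
    s=snap(n,n+'0');print(n,s['intrinsics'].round(1).tolist(),(-s['view'][:3,:3].T@s['view'][:3,3]).round(3),s['view'][:3,:3].round(3).tolist())
E
```

```text
pics
{'time_s': 0.0, 'joints': array([ 1.21040079e+00,  4.91571265e-01,  1.55943938e+00,  1.84188651e-05,
        1.09168669e+00, -1.05578080e-01]), 'qd': array([ 0.00108712, -0.00081566, -0.00019678,  0.00029327, -0.00011599,
        0.00116745]), 'joint_torque': array([ 2.16373832e-03, -6.18471122e+01, -2.61591607e+01, -1.02747467e-04,
        4.10646200e-03,  4.89709009e-05]), 'tcp_pos': array([0.15743459, 0.60464438, 0.24972392]), 'tcp_rot': array([ 7.91225824e-01,  6.11523826e-01, -4.74474904e-04,  2.82881869e-04]), 'ft_force': array([ 0.01803348, -0.76645365, -0.53897428]), 'ft_torque': array([-0.05238587, -0.01479425, -0.00102023]), 'grip_width': 0.0852273671993999}
scene [[469.9, 0.0, 253.5], [0.0, 469.9, 200.0], [0.0, 0.0, 1.0]] [ 1.215 -0.365  1.15 ] [[0.472, 0.882, 0.008], [0.741, -0.391, -0.546], [-0.478, 0.263, -0.838]]
side [[415.8, 0.0, 262.5], [0.0, 415.8, 194.4], [0.0, 0.0, 1.0]] [0.302 0.812 0.756] [[-0.944, -0.33, -0.003], [-0.201, 0.58, -0.789], [0.262, -0.744, -0.614]]
wrist [[296.8, 0.0, 251.5], [0.0, 296.8, 194.2], [0.0, 0.0, 1.0]] [0.077 0.626 0.374] [[0.251, 0.968, -0.0], [0.916, -0.238, 0.323], [0.312, -0.081, -0.947]]
```

```bash
python3 -m handwheel --help 2>&1 | head -20
```

```text
invalid input: not JSON, or not a number
```

View pics/scene0.png

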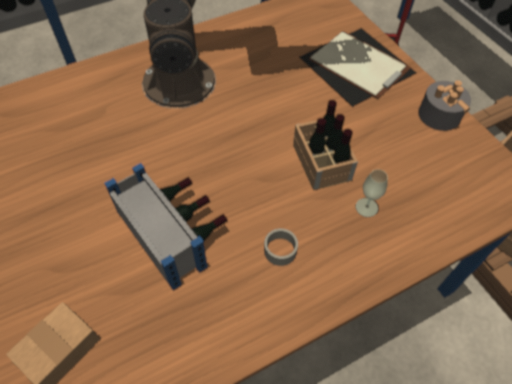

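View pics/side0.png

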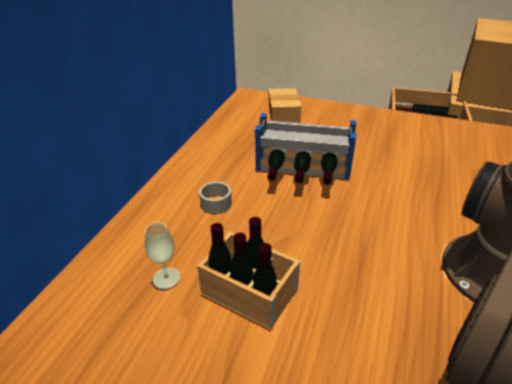

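View pics/wrist0.png

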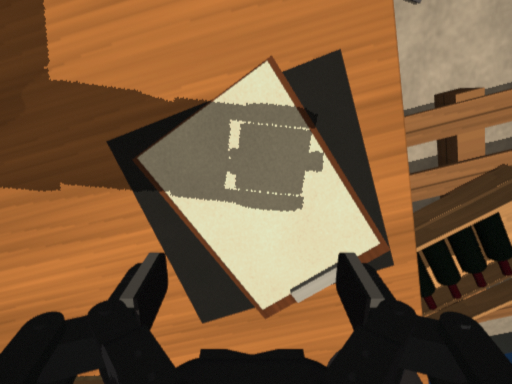

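```bash
python3 - <<'E'
from h import *
s=load('scene0');P=cloud(s)
def p(u,v): print((u,v),P[v,u].round(3))
for q in [(190,182),(208,201),(227,219),(110,188),(140,172),(175,275),(200,255),(331,103),(282,234),(297,127),(318,188),(354,178),(368,208)]: p(*q)
c=s['color'];
for n,(a,b,w,h,f) in {'rack':(90,150,160,140,5),'crate':(270,80,130,140,5)}.items():
    cv2.imwrite(f'pics/z_{n}.png',cv2.resize(cv2.cvtColor(c[b:b+h,a:a+w],cv2.COLOR_RGB2BGR),None,fx=4,fy=4,interpolation=cv2.INTER_CUBIC))
s=load('side0');c=s['color']
for n,(a,b,w,h,f) in {'rack':(240,100,130,100,5),'crate':(180,200,140,140,5)}.items():
    cv2.imwrite(f'pics/zs_{n}.png',cv2.resize(cv2.cvtColor(c[b:b+h,a:a+w],cv2.COLOR_RGB2BGR),None,fx=4,fy=4,interpolation=cv2.INTER_CUBIC))
E
```

```text
(190, 182) [ 0.459 -0.154  0.066]
(208, 201) [ 0.542 -0.136  0.067]
(227, 219) [ 0.614 -0.114  0.061]
(110, 188) [ 0.432 -0.36   0.14 ]
(140, 172) [ 0.417 -0.272  0.138]
(175, 275) [ 0.705 -0.302  0.072]
(200, 255) [ 0.695 -0.228  0.094]
(331, 103) [0.487 0.28  0.197]
(282, 234) [0.71  0.004 0.03 ]
(297, 127) [0.444 0.205 0.094]
(318, 188) [0.616 0.182 0.009]
(354, 178) [0.631 0.302 0.   ]
(368, 208) [0.738 0.277 0.001]
```

View pics/z_rack.png

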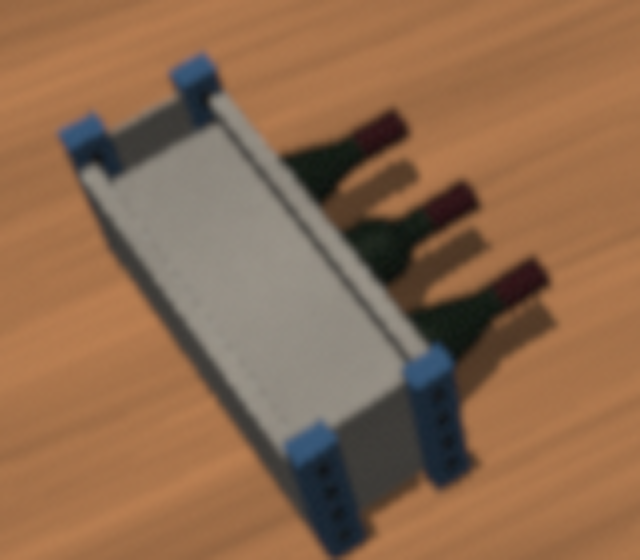

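View pics/zs_rack.png

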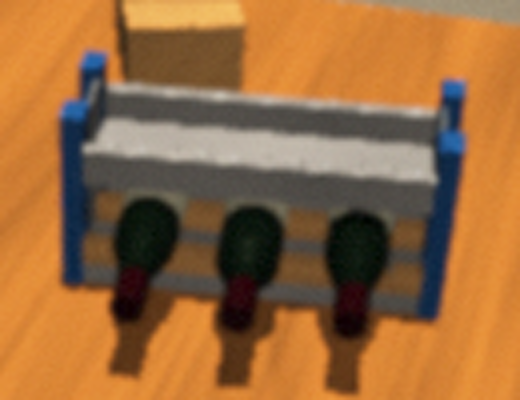

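View pics/z_crate.png

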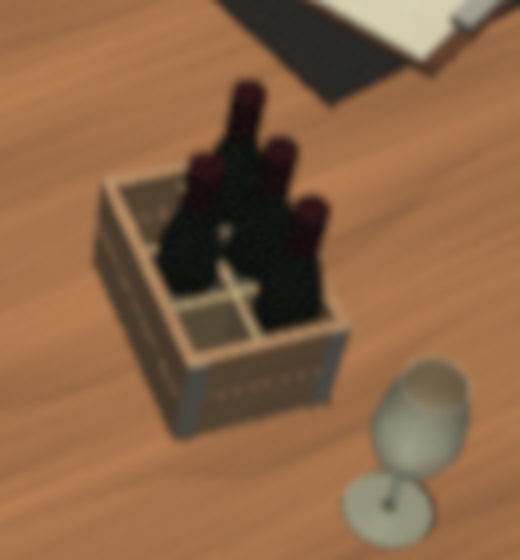

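```bash
cat >> h.py <<'E'
def rect(pts):
    (c,(w,h),a)=cv2.minAreaRect(pts.astype(np.float32)*1000); return np.array(c),(w,h),a
E
python3 - <<'E'
from h import *
for n in ('scene0','side0'):
    s=load(n);P=cloud(s);c=cv2.cvtColor(s['color'],cv2.COLOR_RGB2HSV).astype(int)
    box=(P[...,0]>.3)&(P[...,0]<.8)&(P[...,1]>-.45)&(P[...,1]<-.05)
    m=box&(abs(P[...,2]-.123)<.006)&(c[...,1]<60)
    m=cv2.erode(m.astype(np.uint8),np.ones((2,2)))>0
    print(n,'shelf',m.sum(),rect(P[m][:,:2]),P[m].mean(0).round(4))
    b=box&(c[...,0]>100)&(c[...,0]<125)&(c[...,1]>120)
    t=b&(P[...,2]>.142)
    k,l,st,ce=cv2.connectedComponentsWithStats(t.astype(np.uint8))
    for i in range(1,k):
        if st[i,4]>3: print('blue',st[i,4],P[l==i].mean(0).round(4))
    # crate: wood rim z .095
    box=(P[...,0]>.38)&(P[...,0]<.7)&(P[...,1]>.1)&(P[...,1]<.36)
    m=box&(abs(P[...,2]-.095)<.005)&(c[...,2]>70)
    print('rim',m.sum(),rect(P[m][:,:2]))
    # red necks
    r=((c[...,0]>165)|(c[...,0]<8))&(c[...,1]>90)&(c[...,2]<110)&(P[...,2]>.03)&(P[...,0]>.3)
    k,l,st,ce=cv2.connectedComponentsWithStats(r.astype(np.uint8))
    for i in range(1,k):
        if st[i,4]>15:
            q=P[l==i]; print('red',st[i],ce[i].round(1),q.mean(0).round(4),q[:,2].max().round(3))
            
E
```

```text
scene0 shelf 645 (array([ 554.38049316, -291.12512207]), (271.0108947753906, 107.76118469238281), 9.303762435913086) [ 0.5508 -0.2935  0.1227]
blue 39 [ 0.4137 -0.2741  0.1488]
blue 41 [ 0.4264 -0.3542  0.1484]
blue 77 [ 0.6876 -0.2276  0.149 ]
blue 70 [ 0.7016 -0.3093  0.1493]
rim 404 (array([536.20349121, 245.95785522]), (127.05032348632812, 186.1138458251953), 78.16706848144531)
red [328 101   8  14  75] [331.2 106.9] [0.4914 0.2793 0.1862] 0.199
red [335 115   9  14  85] [338.6 121.1] [0.5461 0.2678 0.1865] 0.199
red [316 119  11  14  96] [320.8 124.9] [0.542  0.211  0.1965] 1.15
red [342 130   9  14  91] [346.1 136.1] [0.6004 0.2559 0.186 ] 0.199
red [179 179  12   9  70] [184.5 183. ] [ 0.4572 -0.1692  0.0687] 0.076
red [196 196  13  11  71] [202.1 201. ] [ 0.535  -0.1508  0.0687] 0.074
red [213 216  13  10  77] [219.4 220.5] [ 0.6134 -0.1361  0.0692] 0.077
side0 shelf 369 (array([ 548.64477539, -287.06356812]), (263.49542236328125, 112.924560546875), 9.451276779174805) [ 0.5513 -0.2757  0.1217]
blue 24 [ 0.6915 -0.3012  0.1489]
blue 22 [ 0.4178 -0.3456  0.1492]
blue 38 [ 0.6776 -0.2234  0.1483]
blue 38 [ 0.4061 -0.2669  0.1493]
rim 903 (array([532.68701172, 246.40921021]), (127.09835052490234, 183.40670776367188), 78.46502685546875)
red [268 166   9  14  84] [272.2 172.4] [ 0.603  -0.1299  0.0674] 0.074
red [296 169   9  14  95] [299.5 175. ] [ 0.5253 -0.1438  0.0668] 0.074
red [323 170  10  14  96] [327.3 176.3] [ 0.4468 -0.1524  0.0746] 0.756
red [250 218  10  20 179] [254.8 227.2] [0.5207 0.2366 0.1943] 0.756
red [211 224  12  21 191] [216.8 233.7] [0.5881 0.272  0.1871] 0.756
red [234 234  13  21 219] [239.7 243.8] [0.5348 0.283  0.1866] 0.756
red [258 243  13  24 247] [263.8 253.8] [0.4813 0.2949 0.1887] 0.756
```

```bash
python3 -m handwheel '[[[-29,27,-3,0],[-29,27,-3,0],[-29,27,-3,0],[-29,27,-3,0],[-29,27,-3,0]]]' 0.4 40; python3 -m handwheel '[[[-29,27,-3,0],[-29,27,-3,0],[-29,27,-3,0],[-29,27,-3,0],[-29,27,-3,0]]]'
```

```text
time_s: 0.65
tcp_pos: [0.252, 0.429, 0.2653]
tcp_rot: [0.791, 0.612, -0.0, 0.0]
ft_force: [0.2, -0.3, -0.5]
grip_width: 0.0513
time_s: 1.15
tcp_pos: [0.3461, 0.2547, 0.2804]
tcp_rot: [0.791, 0.612, 0.0, -0.0]
ft_force: [1.1, 0.7, 0.3]
grip_width: 0.0513
```

```bash
python3 -m handwheel '[[[-29,27,-2,0],[-29,27,-2,0],[-29,27,-2,0],[-29,27,-2,0],[-29,27,-2,0]]]'; python3 -m handwheel '[[[-29,27,0,0],[-29,27,0,0],[-29,27,0,0],[-29,27,0,0],[-29,27,0,0]]]';python3 -m handwheel '[[[0,0,0,8.2],[0,0,0,8.2],[0,0,0,8.2],[0,0,0,8.2],[0,0,0,8.2]]]';python3 -m handwheel '[[[0,0,0,8.2],[0,0,0,8.2],[0,0,0,8.2],[0,0,0,0],[0,0,0,0]]]'
python3 - <<'E'
from h import *
s=snap('wrist','w1');print(read_state()['tcp_pos'],read_state()['joints'].round(2))
E
```

```text
time_s: 1.65
tcp_pos: [0.4402, 0.0802, 0.2904]
tcp_rot: [0.791, 0.611, 0.0, -0.0]
ft_force: [1.3, 0.9, 0.3]
grip_width: 0.051
time_s: 2.15
tcp_pos: [0.5343, -0.0942, 0.2901]
tcp_rot: [0.791, 0.611, -0.0, -0.0]
ft_force: [1.0, 1.3, -1.1]
grip_width: 0.0513
time_s: 2.65
tcp_pos: [0.5338, -0.0926, 0.2901]
tcp_rot: [0.956, 0.293, -0.0, -0.0]
ft_force: [-0.2, -0.6, -0.2]
grip_width: 0.0509
time_s: 3.15
tcp_pos: [0.5338, -0.0925, 0.2902]
tcp_rot: [0.996, 0.088, -0.0, -0.0]
ft_force: [0.1, -0.4, 0.0]
grip_width: 0.0515
[ 0.53383849 -0.09253408  0.29019734] [-0.29  0.33  1.71  0.    1.1  -0.47]
```

View pics/w1.png

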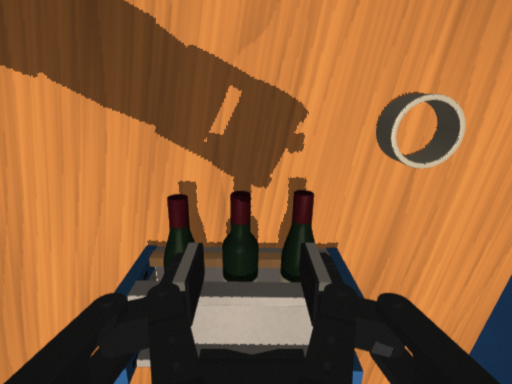

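```bash
cat > m.py <<'E'
from h import *
import sys
def necks(tag):
    s=load(tag);c=cv2.cvtColor(s['color'],cv2.COLOR_RGB2HSV).astype(int)
    r=((c[...,0]>165)|(c[...,0]<4))&(c[...,1]>100)&(c[...,2]<120)
    k,l,st,ce=cv2.connectedComponentsWithStats(r.astype(np.uint8))
    out=[]
    for i in range(1,k):
        if st[i,4]<150: continue
        x,y,w,h,a=st[i]; pts=[]
        for v in range(y+3,y+h-2):
            u=np.nonzero(l[v]==i)[0]
            pts.append([*onz(s,u.min()-.5,v,.0585)[:2],*onz(s,u.max()+.5,v,.0585)[:2]])
        pts=np.array(pts);mid=(pts[:,:2]+pts[:,2:])/2;wd=np.linalg.norm(pts[:,:2]-pts[:,2:],axis=1)
        vx,vy,x0,y0=cv2.fitLine(mid.astype(np.float32),cv2.DIST_HUBER,0,.001,.001).ravel()
        P=cloud(s)[l==i]
        out.append((mid,wd))
        print(st[i],'mid',mid.mean(0).round(4),'width',np.median(wd).round(4),'axis deg',np.degrees(np.arctan2(vy,vx)).round(1)%180,'tip',mid[0].round(4),'low',mid[-1].round(4),'depth zmax',np.percentile(P[:,2],95).round(4), 'depth mean', P.mean(0).round(4))
necks(sys.argv[1])
E
python3 m.py w1
python3 - <<'E'
from h import *
s=load('w1');P=cloud(s);c=cv2.cvtColor(s['color'],cv2.COLOR_RGB2HSV).astype(int)
m=(abs(P[...,2]-.123)<.004)&(c[...,1]<70);print(m.sum(),rect(P[m][:,:2]),P[m][:,2].mean())
# front edge of shelf top: 
print((-s['view'][:3,:3].T@s['view'][:3,3]).round(3))
E
```

```text
[293 191  20  33 580] mid [ 0.6086 -0.1357] width 0.0234 axis deg 99.3 tip [ 0.6057 -0.1175] low [ 0.6124 -0.1541] depth zmax 0.0723 depth mean [ 0.6058 -0.1314  0.0687]
[231 192  19  33 570] mid [ 0.5299 -0.1511] width 0.0231 axis deg 99.4 tip [ 0.5261 -0.133 ] low [ 0.5329 -0.1697] depth zmax 0.0723 depth mean [ 0.5294 -0.1445  0.073 ]
[168 195  20  33 576] mid [ 0.4515 -0.1693] width 0.0235 axis deg 99.0 tip [ 0.4485 -0.1509] low [ 0.4535 -0.1883] depth zmax 0.0722 depth mean [ 0.4539 -0.1628  0.0715]
1348 (array([ 559.03973389, -283.63531494]), (279.2124328613281, 108.49494171142578), 10.808338165283203) 0.12291804143012613
[ 0.52  -0.01   0.414]
```

```bash
python3 -m handwheel '[[[33,34,10,0.8],[34,34,30,0],[0,0,40,0],[0,0,40,0],[0,0,40,0]]]';  python3 - <<'E'
from h import *
s=snap('wrist','w2');print(read_state()['tcp_pos'],read_state()['tcp_rot'].round(4))
E
python3 m.py w2
```

```text
time_s: 3.7
tcp_pos: [0.6064, -0.1455, 0.1321]
tcp_rot: [0.997, 0.08, 0.0, -0.0]
ft_force: [0.5, 0.1, -0.6]
grip_width: 0.0513
[ 0.60398153 -0.14465018  0.12586089] [ 0.9968  0.0798 -0.004  -0.0018]
[ 238  172   36   62 2019] mid [ 0.6083 -0.1357] width 0.0245 axis deg 99.5 tip [ 0.6048 -0.1151] low [ 0.6111 -0.1572] depth zmax 0.0722 depth mean [ 0.6073 -0.131   0.0693]
[ 122  176   42   61 2102] mid [ 0.5293 -0.1512] width 0.026 axis deg 98.7 tip [ 0.5278 -0.1306] low [ 0.5292 -0.173 ] depth zmax 0.0721 depth mean [ 0.5326 -0.1455  0.0688]
[   4  184   54   60 2394] mid [ 0.4502 -0.1699] width 0.0309 axis deg 98.9 tip [ 0.4505 -0.149 ] low [ 0.4477 -0.1921] depth zmax 0.0721 depth mean [ 0.4572 -0.1638  0.0679]
```

View pics/w2.png

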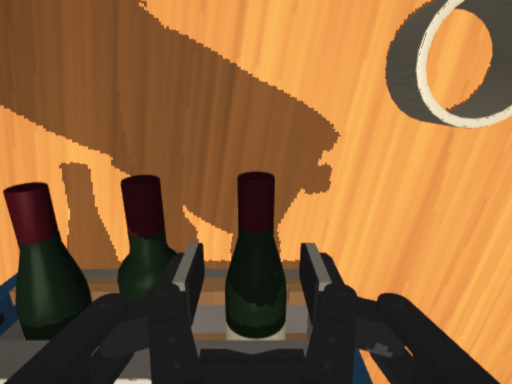

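```bash
python3 -m handwheel '[[[0,0,0,0],[0,0,0,0]]]'
```

```text
time_s: 3.95
tcp_pos: [0.6073, -0.1456, 0.1356]
tcp_rot: [0.997, 0.079, 0.001, 0.0]
ft_force: [0.1, -0.6, 0.2]
grip_width: 0.0512
```

```bash
python3 -m handwheel '[[[2.6,4,20,0],[0,0,25,0],[0,0,20,0],[0,0,12,0],[0,0,0,0]]]'; python3 -m handwheel '[[[0,0,0,0],[0,0,0,0]]]';python3 - <<'E'
from h import *
s=snap('wrist','w3')
E
```

```text
time_s: 4.45
tcp_pos: [0.61, -0.1489, 0.0572]
tcp_rot: [0.997, 0.079, 0.0, 0.0]
ft_force: [-0.1, 0.1, -0.4]
grip_width: 0.0513
time_s: 4.65
tcp_pos: [0.6104, -0.1491, 0.0584]
tcp_rot: [0.997, 0.079, 0.001, 0.0]
ft_force: [0.7, -0.1, -0.4]
grip_width: 0.0511
```

View pics/w3.png

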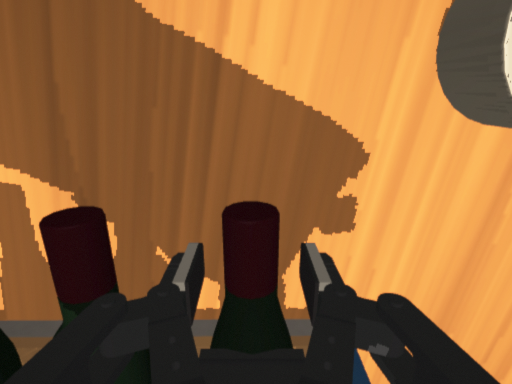

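```bash
python3 -m handwheel '[[[0,0,0,0],[0,0,0,0],[0,0,0,0],[0,0,0,0],[0,0,0,0]]]' 0.9 40; python3 -m handwheel '[[[0,-4,0,0],[0,-8,0,0],[0,-12,0,0],[0,-12,0,0],[0,-12,0,0]]]'
```

```text
time_s: 5.2
tcp_pos: [0.6099, -0.1488, 0.057]
tcp_rot: [0.997, 0.079, 0.0, 0.0]
ft_force: [-0.4, 1.6, 1.5]
grip_width: 0.0246
time_s: 5.7
tcp_pos: [0.6018, -0.1001, 0.0567]
tcp_rot: [0.997, 0.079, -0.0, -0.0]
ft_force: [0.2, -1.7, -1.7]
grip_width: 0.0249
```

```bash
python3 -m handwheel '[[[0,-12,0,0],[0,-12,0,0],[0,-12,0,0],[0,-12,0,0],[0,-12,0,0]]]'; python3 - <<'E'
from h import *
s=snap('side','s4');snap('scene','c4');c=s['color'][100:230,220:390]
cv2.imwrite('pics/s4z.png',cv2.resize(cv2.cvtColor(c,cv2.COLOR_RGB2BGR),None,fx=4,fy=4))
E
```

```text
time_s: 6.2
tcp_pos: [0.5925, -0.0412, 0.0567]
tcp_rot: [0.997, 0.078, -0.0, -0.0]
ft_force: [0.5, -0.3, -2.6]
grip_width: 0.025
```

View pics/s4z.png

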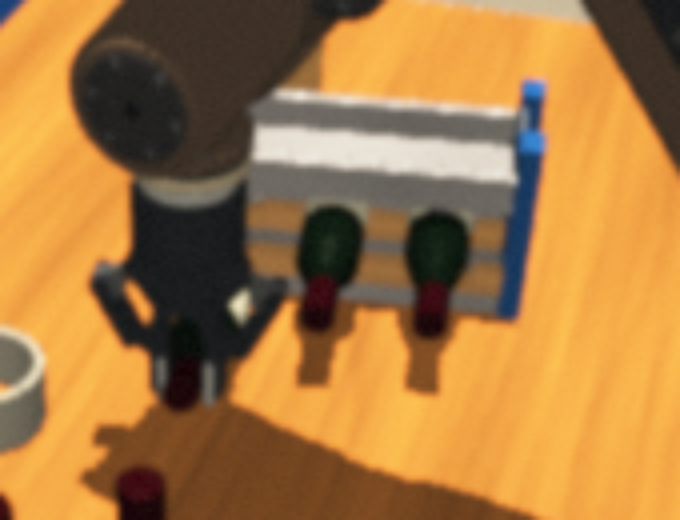

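```bash
python3 -m handwheel '[[[0,-10,-10,0],[0,-10,-25,0],[0,-5,-40,0],[0,0,-40,0],[0,0,-40,0]]]'; python3 -m handwheel '[[[0,0,-40,0],[0,0,-30,0],[0,0,-15,0],[0,0,0,0],[0,0,0,0]]]' - 20; python3 - <<'E'
from h import *
snap('side','s5');snap('scene','c5')
E
```

```text
time_s: 6.8
tcp_pos: [0.5883, -0.0171, 0.2138]
tcp_rot: [0.997, 0.078, -0.0, -0.0]
ft_force: [0.5, -0.1, -4.4]
grip_width: 0.0253
time_s: 7.3
tcp_pos: [0.5883, -0.0174, 0.2963]
tcp_rot: [0.997, 0.078, -0.0, -0.0]
ft_force: [0.4, 0.9, -4.6]
grip_width: 0.0247
```

View pics/s5.png

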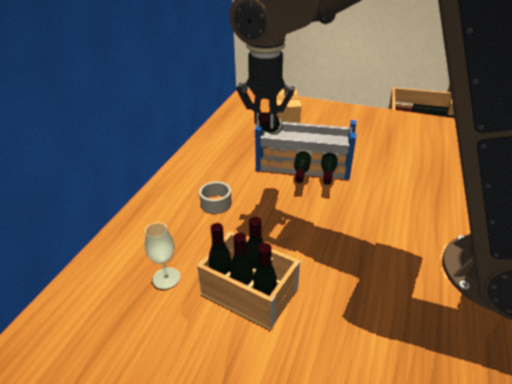

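View pics/c5.png

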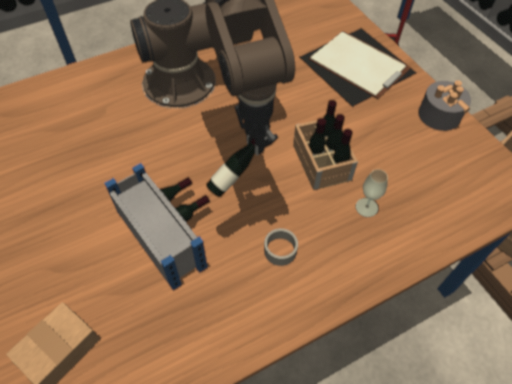

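```bash
cat > tilt.py <<'E'
from h import *
import sys
def tilt(s,tag=''):
    st=read_state();t=st['tcp_pos'];P=cloud(s);q=st['tcp_rot'];a=2*np.arctan2(q[1],q[0]);X=np.array([np.cos(a),np.sin(a),0]);Y=np.array([np.sin(a),-np.cos(a),0])
    L=(P-t);lx=L@X;ly=L@Y;lz=L[...,2]
    m=(abs(lx)<.03)&(np.hypot(ly,lz)<.17)&(np.hypot(ly,lz)>.025)&(ly>-.06)&(lz<.03)&(P[...,2]>.02)
    pts=np.stack([ly[m],lz[m]],1)
    if len(pts)>10:
        vx,vy,x0,y0=cv2.fitLine(pts.astype(np.float32),cv2.DIST_HUBER,0,.001,.001).ravel()
        print(tag,m.sum(),'dir deg below horizontal',np.degrees(np.arctan2(-vy*np.sign(vx),abs(vx))).round(1),'far',pts[np.argmax(np.hypot(*pts.T))].round(3),'mean lx',lx[m].mean().round(4),'lz range',pts[:,1].min().round(3),pts[:,1].max().round(3),'ly',pts[:,0].min().round(3),pts[:,0].max().round(3))
if __name__=='__main__':
    for n in ('scene','side'): tilt(snap(n,sys.argv[1]+n),n)
    print(read_state()['ft_torque'].round(3),read_state()['ft_force'].round(2),read_state()['tcp_pos'].round(4),read_state()['grip_width'])
E
python3 tilt.py t5; python3 -m handwheel '[[[0,0,0,0],[0,0,0,0],[0,0,0,0],[0,0,0,0],[0,0,0,0]]]' - 20;python3 tilt.py t6
```

```text
scene 1121 dir deg below horizontal 33.1 far [ 0.14  -0.069] mean lx 0.01 lz range -0.086 0.03 ly -0.008 0.141
side 329 dir deg below horizontal 40.3 far [ 0.134 -0.071] mean lx -0.0087 lz range -0.097 0.03 ly -0.036 0.134
[0.301 0.029 0.032] [-0.8   0.12 -4.62] [ 0.5886 -0.0175  0.2956] 0.02477786174842176
time_s: 8.0
tcp_pos: [0.5889, -0.0176, 0.2968]
tcp_rot: [0.997, 0.078, 0.0, -0.0]
ft_force: [-1.0, -0.4, -4.6]
grip_width: 0.0251
scene 1122 dir deg below horizontal 31.0 far [ 0.14  -0.068] mean lx 0.0102 lz range -0.09 0.03 ly -0.001 0.142
side 337 dir deg below horizontal 42.0 far [ 0.129 -0.085] mean lx -0.0083 lz range -0.103 0.03 ly -0.035 0.132
[ 0.353  0.043 -0.032] [ 0.72  0.16 -5.27] [ 0.5889 -0.0175  0.2968] 0.024566518514498186
```

```bash
python3 -m handwheel '[[[0,0,50,0],[0,0,-50,0],[0,0,50,0],[0,0,-50,0],[0,0,0,0]]]' - 20;python3 tilt.py t7
```

```text
time_s: 8.6
tcp_pos: [0.5903, -0.0178, 0.2998]
tcp_rot: [0.997, 0.079, 0.002, 0.001]
ft_force: [1.6, -0.4, -3.0]
grip_width: 0.025
scene 1022 dir deg below horizontal 50.0 far [ 0.112 -0.112] mean lx 0.0111 lz range -0.124 0.03 ly -0.002 0.115
side 551 dir deg below horizontal 58.1 far [ 0.09  -0.126] mean lx -0.0058 lz range -0.133 0.03 ly -0.027 0.091
[ 0.317  0.081 -0.016] [ 0.21 -0.51 -4.85] [ 0.5893 -0.0176  0.2978] 0.024541434688379975
```

```bash
python3 -m handwheel '[[[0,0,50,0],[0,0,-50,0],[0,0,50,0],[0,0,-50,0],[0,0,0,0]]]' - 20;python3 -m handwheel '[[[0,0,50,0],[0,0,-50,0],[0,0,50,0],[0,0,-50,0],[0,0,0,0]]]' - 20;python3 tilt.py t8
```

```text
time_s: 9.2
tcp_pos: [0.5901, -0.0177, 0.2995]
tcp_rot: [0.997, 0.079, 0.002, 0.0]
ft_force: [0.6, 0.5, -3.7]
grip_width: 0.0249
time_s: 9.7
tcp_pos: [0.5902, -0.0178, 0.3]
tcp_rot: [0.997, 0.079, 0.003, 0.001]
ft_force: [1.4, 0.1, -2.8]
grip_width: 0.0247
scene 987 dir deg below horizontal 55.9 far [ 0.104 -0.121] mean lx 0.0117 lz range -0.135 0.03 ly -0.005 0.104
side 640 dir deg below horizontal 64.0 far [ 0.065 -0.142] mean lx -0.005 lz range -0.142 0.03 ly -0.024 0.078
[ 0.238  0.084 -0.019] [ 0.61 -0.03 -4.85] [ 0.5892 -0.0176  0.298 ] 0.02454426680050393
```

View pics/t8side.png

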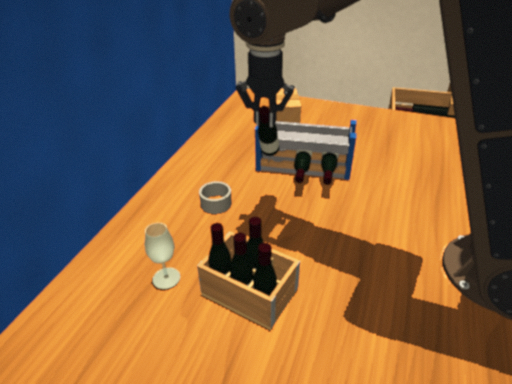

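```bash
python3 -m handwheel '[[[0,-10,10,0],[0,-22,22,0],[0,-35,35,0],[0,35,-35,0],[0,22,-22,0]]]' - 20;python3 -m handwheel '[[[0,10,-10,0],[0,0,0,0]]]' - 20;python3 tilt.py t9
```

```text
time_s: 10.3
tcp_pos: [0.5869, -0.0063, 0.286]
tcp_rot: [0.997, 0.08, -0.001, -0.0]
ft_force: [0.9, -0.3, -4.0]
grip_width: 0.025
time_s: 10.5
tcp_pos: [0.5889, -0.0181, 0.2972]
tcp_rot: [0.997, 0.078, 0.001, 0.0]
ft_force: [0.3, 0.1, -5.4]
grip_width: 0.025
scene 879 dir deg below horizontal 69.3 far [ 0.074 -0.142] mean lx 0.0121 lz range -0.145 0.03 ly -0.007 0.077
side 791 dir deg below horizontal 76.5 far [ 0.033 -0.156] mean lx -0.0051 lz range -0.156 0.03 ly -0.019 0.047
[ 0.16   0.054 -0.019] [ 0.16  0.03 -5.85] [ 0.5882 -0.017   0.2956] 0.02485847111075472
```

```bash
python3 -m handwheel '[[[0,-10,10,0],[0,-22,22,0],[0,-35,35,0],[0,35,-35,0],[0,22,-22,0]]]' - 20;python3 -m handwheel '[[[0,10,-10,0],[0,0,0,0]]]' - 20;python3 tilt.py t10
```

```text
time_s: 11.1
tcp_pos: [0.5869, -0.0056, 0.2853]
tcp_rot: [0.997, 0.081, -0.002, -0.0]
ft_force: [1.3, -0.5, -3.6]
grip_width: 0.0248
time_s: 11.3
tcp_pos: [0.5889, -0.0176, 0.2967]
tcp_rot: [0.997, 0.078, 0.0, -0.0]
ft_force: [-0.2, -0.2, -5.4]
grip_width: 0.0249
scene 750 dir deg below horizontal 82.5 far [ 0.041 -0.155] mean lx 0.0137 lz range -0.155 0.03 ly -0.007 0.043
side 947 dir deg below horizontal 89.1 far [-0.001 -0.161] mean lx -0.0044 lz range -0.161 0.03 ly -0.019 0.015
[0.097 0.05  0.047] [-0.38  0.4  -5.71] [ 0.5882 -0.0167  0.2953] 0.024726500684516668
```

View pics/t10scene.png

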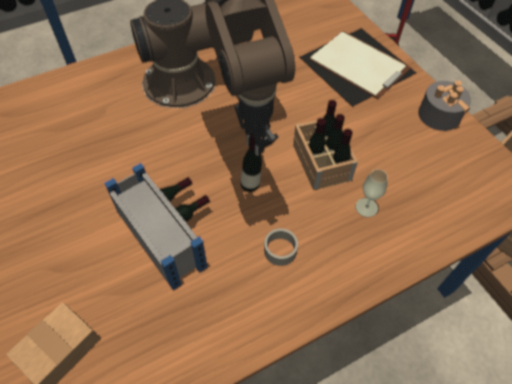

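```bash
python3 -m handwheel '[[[0,0,30,0],[0,0,45,0],[0,0,40,0],[0,0,18,0],[0,0,0,0]]]' - 20;python3 -m handwheel '[[[0,0,2,0],[0,0,2,0],[0,0,2,0]]]';
```

```text
time_s: 11.9
tcp_pos: [0.5877, -0.0164, 0.1607]
tcp_rot: [0.997, 0.079, -0.002, -0.001]
ft_force: [0.3, 0.2, -4.8]
grip_width: 0.0249
time_s: 12.2
tcp_pos: [0.5892, -0.0173, 0.1588]
tcp_rot: [0.997, 0.079, 0.001, 0.0]
ft_force: [-5.3, -1.2, 21.1]
grip_width: 0.0246
```

```bash
python3 -m handwheel '[[[0,0,-2,0],[0,0,-1,0]]]';python3 -m handwheel '[[[0,0,0,0],[0,0,0,0],[0,0,0,0],[0,0,0,0]]]' 0.55 20;python3 tilt.py t11; python3 -c "
from h import *
snap('wrist','w11')"
```

```text
time_s: 12.4
tcp_pos: [0.5888, -0.0174, 0.161]
tcp_rot: [0.997, 0.078, 0.0, -0.0]
ft_force: [-1.0, 0.2, -4.5]
grip_width: 0.0245
time_s: 12.8
tcp_pos: [0.589, -0.0176, 0.161]
tcp_rot: [0.997, 0.078, 0.0, 0.0]
ft_force: [0.1, -0.1, -0.3]
grip_width: 0.0384
scene 631 dir deg below horizontal 85.9 far [ 0.038 -0.141] mean lx 0.0117 lz range -0.141 0.03 ly -0.0 0.045
side 729 dir deg below horizontal -83.6 far [-0.006 -0.141] mean lx -0.0052 lz range -0.141 0.03 ly -0.014 0.034
[-0.001  0.055 -0.003] [-0.71 -0.02  0.41] [ 0.5889 -0.0175  0.1609] 0.03854712499887949
```

View pics/t11scene.png

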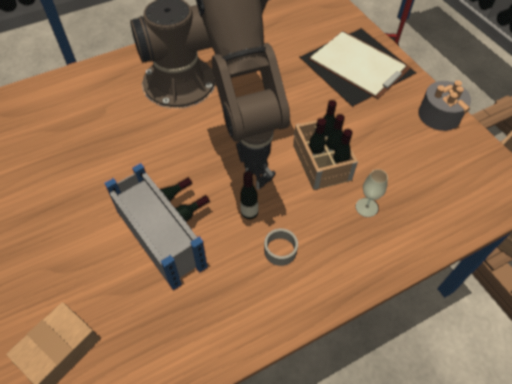

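View pics/w11.png

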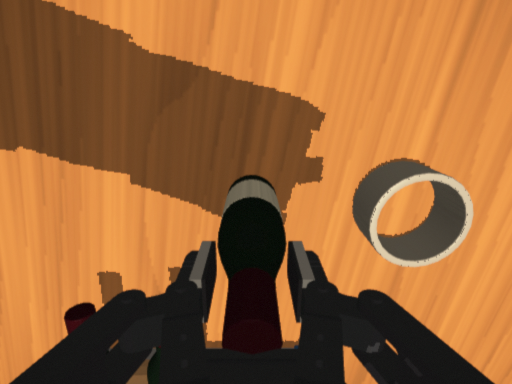

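```bash
cat > stand.py <<'E'
from h import *
import sys
from scipy.optimize import least_squares
def fit(s,c0,z0,z1,r,R=.05):
    P=cloud(s);m=(np.hypot(P[...,0]-c0[0],P[...,1]-c0[1])<R)&(P[...,2]>z0)&(P[...,2]<z1)&(s['range_z']>0)
    m=cv2.erode(m.astype(np.uint8),np.ones((3,3)))>0
    q=P[m][:,:2]
    if len(q)<8: return None,len(q),0
    cam=-s['view'][:3,:3].T@s['view'][:3,3]; d=np.array(c0)-cam[:2]; d/=np.linalg.norm(d)
    o=least_squares(lambda c:np.linalg.norm(q-c,axis=1)-r,q.mean(0)+d*r*.6,loss='soft_l1',f_scale=.002)
    return o.x.round(4),len(q),np.abs(o.fun).mean().round(4)
E
python3 - <<'E'
from stand import *
t=read_state()['tcp_pos'];q=read_state()['tcp_rot'];a=2*np.arctan2(q[1],q[0]);Y=np.array([np.sin(a),-np.cos(a)]);X=np.array([np.cos(a),np.sin(a)])
for n in ('t11scene','t11side','w11'):
    s=load(n)
    for z0,z1,r in ((.015,.085,.0245),(.145,.186,.013)):
        c,k,e=fit(s,t[:2]+Y*.01,z0,z1,r,.035)
        if c is not None: print(n,z0,c,k,e,'tool xy',((c-t[:2])@X).round(4),((c-t[:2])@Y).round(4))
# wrist: neck top/red centroid
s=load('w11');c=cv2.cvtColor(s['color'],cv2.COLOR_RGB2HSV).astype(int);P=cloud(s)
w=(c[...,1]<60)&(c[...,2]>90)&(P[...,2]<.1)&(np.abs(np.arange(512)-250)<40)[None]
print('label pts',P[w].mean(0))
E
```

```text
t11scene 0.015 [ 0.5926 -0.0362] 125 0.001 tool xy 0.0007 0.019
t11scene 0.145 [ 0.5941 -0.0366] 69 0.0058 tool xy 0.0021 0.0197
t11side 0.015 [ 0.5896 -0.0374] 271 0.0012 tool xy -0.0025 0.0197
t11side 0.145 [ 0.593  -0.0181] 127 0.0062 tool xy 0.0039 0.0012
w11 0.015 [ 0.5918 -0.0331] 1025 0.0002 tool xy 0.0004 0.0158
w11 0.145 [ 0.587  -0.0102] 4858 0.0064 tool xy -0.0008 -0.0075
label pts [ 0.5877478  -0.01202235  0.05066097]
```

```bash
python3 -m handwheel '[[[0,9,2,0],[0,8,2,0],[0,0,1,0],[0,0,0,0]]]';python3 -m handwheel '[[[0,0,0,0],[0,0,0,0],[0,0,0,0],[0,0,0,0]]]' 0.9 60; python3 -m handwheel '[[[0,0,-10,0],[0,0,-30,0],[0,0,-45,0],[0,0,-45,0],[0,0,-20,0]]]'; python3 tilt.py t12;python3 - <<'E'
from stand import *
snap('wrist','w12')
st=read_state();t=st['tcp_pos'];q=st['tcp_rot'];a=2*np.arctan2(q[1],q[0]);Y=np.array([np.sin(a),-np.cos(a)]);X=np.array([np.cos(a),np.sin(a)])
print(t,a)
for n in ('t12scene','t12side','w12'):
    s=load(n)
    for z0,z1 in ((-.145,-.11),(-.11,-.07)):
        c,k,e=fit(s,t[:2],t[2]+z0,t[2]+z1,.0245,.05)
        if c is not None: print(n,z0,c,k,e,'tool xy',((c-t[:2])@X).round(4),((c-t[:2])@Y).round(4))
E
```

```text
time_s: 13.35
tcp_pos: [0.5915, -0.0348, 0.1555]
tcp_rot: [0.997, 0.078, -0.0, -0.0]
ft_force: [-0.3, 0.1, 0.5]
grip_width: 0.0384
time_s: 13.75
tcp_pos: [0.5916, -0.0343, 0.156]
tcp_rot: [0.997, 0.079, 0.0, 0.0]
ft_force: [-0.1, -1.3, 1.3]
grip_width: 0.0246
time_s: 14.25
tcp_pos: [0.5919, -0.0342, 0.3103]
tcp_rot: [0.997, 0.079, 0.002, 0.0]
ft_force: [0.6, -0.2, -4.5]
grip_width: 0.0248
scene 728 dir deg below horizontal 88.2 far [ 0.016 -0.158] mean lx 0.0139 lz range -0.158 0.03 ly -0.019 0.027
side 959 dir deg below horizontal -87.8 far [-0.02  -0.153] mean lx -0.0036 lz range -0.153 0.03 ly -0.029 0.002
[-0.028 -0.035 -0.04 ] [ 0.64 -0.24 -5.25] [ 0.592  -0.0342  0.309 ] 0.024547359973885092
[ 0.59135314 -0.03415533  0.30646953] 0.15718831373646824
t12scene -0.145 [ 0.5937 -0.0344] 72 0.0009 tool xy 0.0023 0.0006
t12scene -0.11 [ 0.5934 -0.0341] 122 0.0009 tool xy 0.002 0.0003
t12side -0.145 [ 0.591  -0.0349] 119 0.001 tool xy -0.0005 0.0007
t12side -0.11 [ 0.5911 -0.0347] 191 0.0012 tool xy -0.0003 0.0005
w12 -0.145 [ 0.5929 -0.033 ] 211 0.0002 tool xy 0.0017 -0.0009
w12 -0.11 [ 0.5926 -0.0327] 518 0.0001 tool xy 0.0015 -0.0012
```

View pics/w12.png

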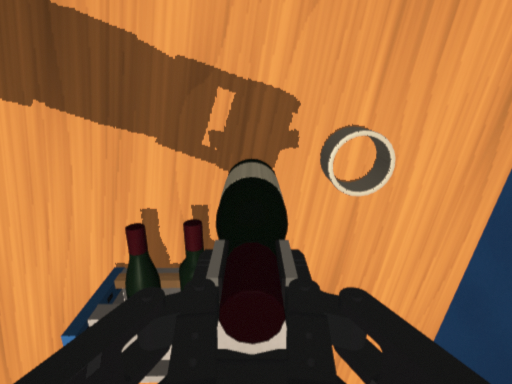

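```bash
python3 -m handwheel '[[[-4,-15,-3,0],[-8,-30,-3,0],[-8,-30,-3,0],[-8,-30,-3,0],[-5,-16,0,0]]]';python3 -m handwheel '[[[0,0,0,0],[0,0,0,0],[0,0,0,0]]]'; python3 - <<'E'
from h import *
s=snap('wrist','w13');print(read_state()['tcp_pos'])
P=cloud(s);c=cv2.cvtColor(s['color'],cv2.COLOR_RGB2HSV).astype(int)
m=(abs(P[...,2]-.095)<.004)&(P[...,0]>.4)&(P[...,1]>.15)&(P[...,1]<.4)&(c[...,2]>60)
print(m.sum(),rect(P[m][:,:2]))
E
```

```text
time_s: 14.9
tcp_pos: [0.5383, 0.0823, 0.3165]
tcp_rot: [0.997, 0.079, -0.001, -0.0]
ft_force: [-0.5, -0.3, -5.2]
grip_width: 0.0251
time_s: 15.2
tcp_pos: [0.5402, 0.0795, 0.3172]
tcp_rot: [0.997, 0.078, -0.0, 0.0]
ft_force: [0.2, 0.8, -4.6]
grip_width: 0.0249
[0.54025505 0.07936933 0.31729739]
2766 (array([603.09094238, 216.33270264]), (339.43804931640625, 95.63861083984375), 9.197736740112305)
```

View pics/w13.png

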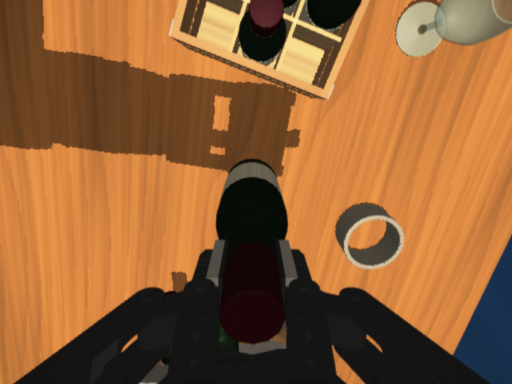

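```bash
python3 -m handwheel '[[[0,-20,0,0],[0,-30,0,0],[0,-10,0,0],[0,0,0,0],[0,0,0,0]]]';python3 - <<'E'
from h import *
s=snap('wrist','w14');print(read_state()['tcp_pos'])
cv2.imwrite('pics/w14z.png',cv2.resize(cv2.cvtColor(s['color'][0:200,110:370],cv2.COLOR_RGB2BGR),None,fx=3,fy=3))
E
```

```text
time_s: 15.75
tcp_pos: [0.5309, 0.1386, 0.3177]
tcp_rot: [0.997, 0.078, -0.0, 0.0]
ft_force: [-0.3, 0.1, -4.8]
grip_width: 0.0248
[0.53089474 0.13836695 0.3177047 ]
```

View pics/w14z.png

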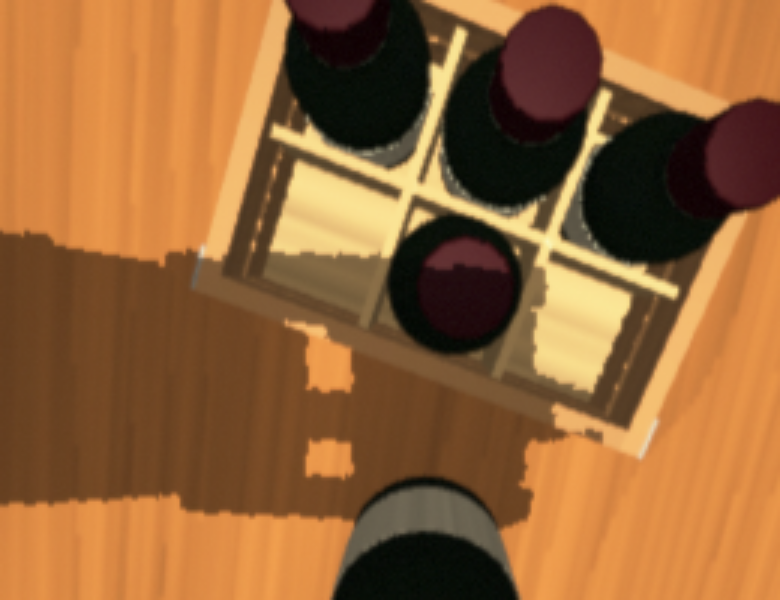

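```bash
python3 - <<'E'
from h import *
s=load('w14')
f=lambda u,v,z:onz(s,110+(u-1)/3,(v-1)/3,z)[:2]
A=f(410,192,.080);B=f(548,243,.080);print('cross',A.round(4),B.round(4),np.linalg.norm(A-B).round(4),np.degrees(np.arctan2(*(B-A)[::-1])).round(2),'centre',((A+B)/2).round(4))
C=f(193,287,.095);D=f(640,457,.095);d=(D-C)/np.linalg.norm(D-C);n=np.array([-d[1],d[0]])
print('corner',C.round(4),D.round(4),np.linalg.norm(D-C).round(4),np.degrees(np.arctan2(d[1],d[0])).round(2),'centre',((C+D)/2+n*.062).round(4))
c=(A+B)/2;d=(B-A)/np.linalg.norm(B-A);n=np.array([-d[1],d[0]])
print('far',(c+d*.056-n*.028).round(4),'near',(c-d*.056-n*.028).round(4))
T=s['view'];K=s['intrinsics']
P=cloud(s)
# divider tops by depth
m=(abs(P[...,2]-.080)<.003)&(np.hypot(P[...,0]-c[0],P[...,1]-c[1])<.12)
print('div pts',m.sum());m2=(abs(P[...,2]-.095)<.003)&(np.hypot(P[...,0]-c[0],P[...,1]-c[1])<.13)
im=cv2.resize(cv2.cvtColor(s['color'],cv2.COLOR_RGB2BGR)[0:200,110:370],None,fx=3,fy=3)
def proj(p):
    q=T[:3,:3]@p+T[:3,3];q=K@q;return int((q[0]/q[2]-110)*3+1),int(q[1]/q[2]*3+1)
for (x,y,z) in [(-28,0,80),(28,0,80),(-90,-62,95),(90,-62,95),(-82,-54,95),(82,-54,95),(-82,-2,80),(-82,2,80),(82,-2,80),(-30,-54,80),(-26,-54,80),(26,-54,80),(30,-54,80),(-90,62,95)]:
    p=np.array([*(c+d*x/1000+n*y/1000),z/1000]);cv2.drawMarker(im,proj(p),(255,0,255),0,8,1)
cv2.imwrite('pics/w14m.png',im)
E
```

```text
cross [0.5076 0.2512] [0.562  0.2418] 0.0553 -9.73 centre [0.5348 0.2465]
corner [0.4337 0.2054] [0.6117 0.1697] 0.1815 -11.35 centre [0.5349 0.2483]
far [0.5853 0.2094] near [0.4749 0.2284]
div pts 1690
```

View pics/w14m.png

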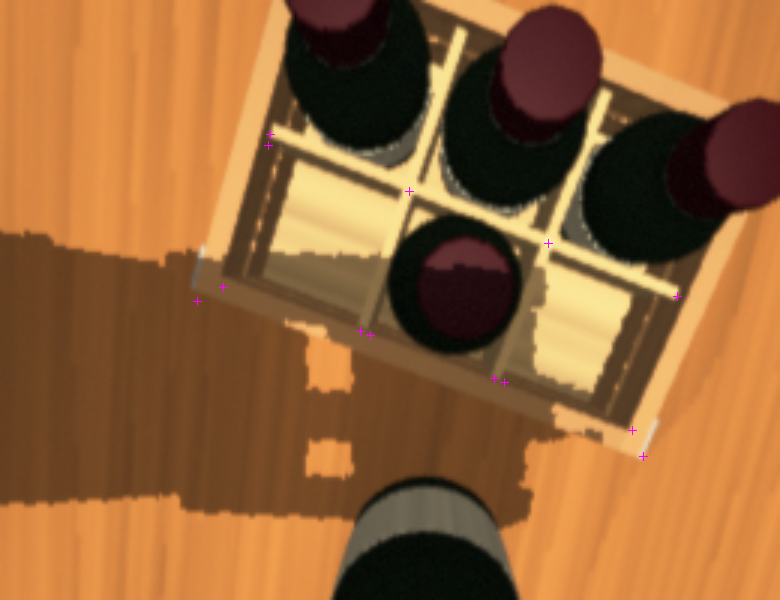

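```bash
cat > crate.py <<'E'
from h import *
def fitc(s,obs,off=(110,0),k=3):
    src=[];dst=[]
    for (x,y,z,u,v) in obs:
        src.append([x/1000,y/1000]);dst.append(onz(s,off[0]+(u-1)/k,off[1]+(v-1)/k,z/1000)[:2])
    src=np.array(src);dst=np.array(dst);a=src-src.mean(0);b=dst-dst.mean(0)
    th=np.arctan2((a[:,0]*b[:,1]-a[:,1]*b[:,0]).sum(),(a*b).sum());R=np.array([[np.cos(th),-np.sin(th)],[np.sin(th),np.cos(th)]])
    t=dst.mean(0)-R@src.mean(0);res=dst-(src@R.T+t)
    print('yaw',np.degrees(th).round(2),'c',t.round(4));print((res*1000).round(1).tolist())
    print('far',(R@[.056,-.028]+t).round(4),'near',(R@[-.056,-.028]+t).round(4));return R,t
E
python3 - <<'E'
from crate import *
fitc(load('w14'),[(-28,0,80,410,192),(28,0,80,548,243),(-90,-62,95,193,287),(90,-62,95,640,457),(-82,-54,95,226,274),(82,-54,95,630,427),(-82,0,80,272,129),(82,0,80,677,293)])
E
```

```text
yaw -11.2 c [0.535 0.248]
[[0.0, -2.3], [-0.4, -0.8], [-0.9, 0.7], [0.4, -0.0], [1.3, 0.9], [0.2, 1.4], [-0.0, 0.2], [-0.5, -0.1]]
far [0.5845 0.2097] near [0.4746 0.2314]
```

```bash
python3 - <<'E'
from stand import *
st=read_state();t=st['tcp_pos'];q=st['tcp_rot'];a=2*np.arctan2(q[1],q[0]);Y=np.array([np.sin(a),-np.cos(a)]);X=np.array([np.cos(a),np.sin(a)])
print(t,np.degrees(a))
for z0,z1 in ((-.145,-.11),(-.11,-.07)):
    c,k,e=fit(load('w14'),t[:2],t[2]+z0,t[2]+z1,.0245,.05)
    r=np.array([((c-t[:2])@X),((c-t[:2])@Y)]);print(c,k,e,'tool xy',r.round(4))
    cell=np.array([.5845,.2097]);d=cell-c;print('move tool mm',(d@X*1000).round(1),(d@Y*1000).round(1))
E
```

```text
[0.53089474 0.13836695 0.3177047 ] 8.967757200034228
[0.531  0.1399] 216 0.0001 tool xy [ 0.0003 -0.0015]
move tool mm 63.7 -60.6
[0.531  0.1401] 527 0.0001 tool xy [ 0.0004 -0.0017]
move tool mm 63.7 -60.4
```

```bash
python3 -m handwheel '[[[15,0,0,0],[25,0,0,0],[20,-10,0,0],[4,-20,0,0],[0,-20,0,0]]]';python3 -m handwheel '[[[0,-10,0,0],[0,0,5,0],[0,0,20,0],[0,0,10,0],[0,0,0,0]]]';python3 -m handwheel '[[[0,0,0,0],[0,0,0,0]]]'; python3 tilt.py t15; python3 - <<'E'
from h import *
for n,(a,b) in (('scene',(270,70)),('side',(170,180))):
    s=load('t15'+n);cv2.imwrite(f'pics/t15{n}z.png',cv2.resize(cv2.cvtColor(s['color'][b:b+140,a:a+150],cv2.COLOR_RGB2BGR),None,fx=4,fy=4,interpolation=cv2.INTER_CUBIC))
E
```

```text
time_s: 16.3
tcp_pos: [0.5871, 0.1979, 0.3172]
tcp_rot: [0.997, 0.077, -0.0, 0.0]
ft_force: [-0.3, 0.9, -5.1]
grip_width: 0.0246
time_s: 16.8
tcp_pos: [0.5841, 0.2075, 0.2812]
tcp_rot: [0.997, 0.078, -0.001, 0.0]
ft_force: [0.2, 0.1, -5.1]
grip_width: 0.0251
time_s: 17.0
tcp_pos: [0.5848, 0.2083, 0.2836]
tcp_rot: [0.997, 0.078, 0.001, -0.0]
ft_force: [-0.5, -0.5, -5.1]
grip_width: 0.025
scene 895 dir deg below horizontal -84.3 far [-0.027 -0.167] mean lx 0.0132 lz range -0.167 0.03 ly -0.06 0.027
side 1340 dir deg below horizontal -83.9 far [-0.044 -0.164] mean lx -0.0034 lz range -0.164 0.03 ly -0.06 0.01
[0.01  0.056 0.028] [ 0.01 -0.08 -4.26] [0.5847 0.2085 0.2836] 0.024784722603687838
```

View pics/t15scenez.png

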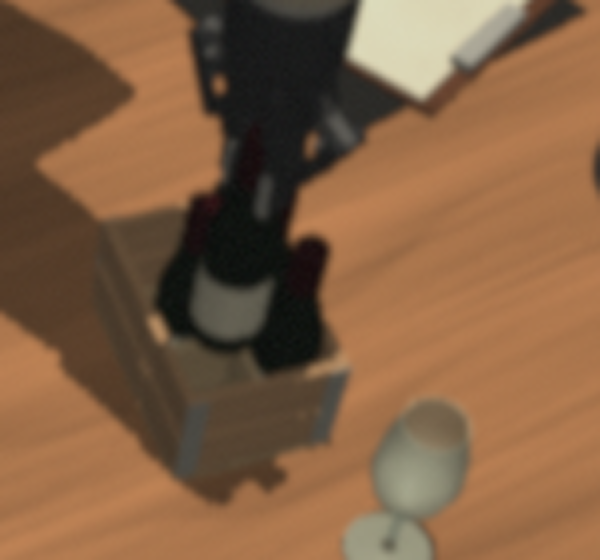

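View pics/t15sidez.png

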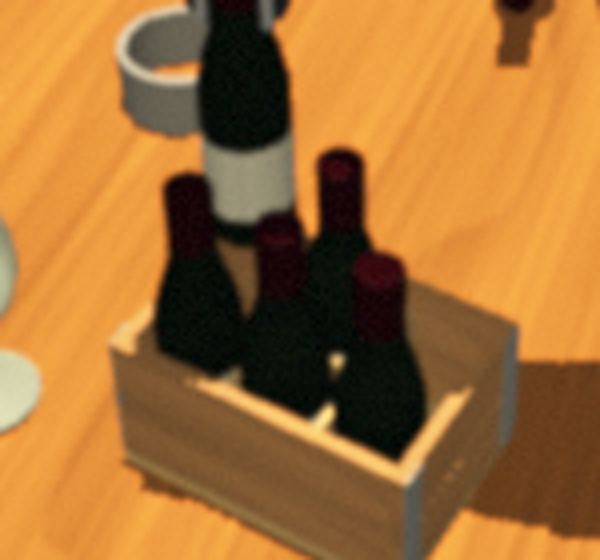

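```bash
python3 -m handwheel '[[[0,0,10,0],[0,0,10,0],[0,0,7,0],[0,0,0,0],[0,0,0,0]]]';python3 -m handwheel '[[[0,0,2,0],[0,0,2,0],[0,0,2,0],[0,0,0,0]]]'
```

```text
time_s: 17.6
tcp_pos: [0.5845, 0.2086, 0.2556]
tcp_rot: [0.997, 0.079, -0.0, -0.0]
ft_force: [-0.2, -0.6, -5.4]
grip_width: 0.0249
time_s: 18.0
tcp_pos: [0.5844, 0.2085, 0.2496]
tcp_rot: [0.997, 0.078, -0.0, -0.0]
ft_force: [0.0, 0.6, -5.2]
grip_width: 0.0248
```

```bash
python3 -m handwheel '[[[0,0,2,0],[0,0,2,0],[0,0,2,0],[0,0,0,0]]]';python3 -m handwheel '[[[0,0,2,0],[0,0,2,0],[0,0,2,0],[0,0,0,0]]]'
```

```text
time_s: 18.4
tcp_pos: [0.5844, 0.2085, 0.2435]
tcp_rot: [0.997, 0.078, -0.0, 0.0]
ft_force: [-0.2, -0.5, -4.7]
grip_width: 0.0254
time_s: 18.8
tcp_pos: [0.5843, 0.2085, 0.2375]
tcp_rot: [0.997, 0.078, -0.0, -0.0]
ft_force: [0.1, -0.1, -4.6]
grip_width: 0.0247
```

```bash
python3 -m handwheel '[[[0,0,2,0],[0,0,2,0],[0,0,2,0],[0,0,0,0]]]';python3 -m handwheel '[[[0,0,3,0],[0,0,3,0],[0,0,0,0]]]'
```

```text
time_s: 19.2
tcp_pos: [0.5844, 0.2085, 0.2315]
tcp_rot: [0.997, 0.078, -0.0, 0.0]
ft_force: [0.2, -0.0, -4.1]
grip_width: 0.0248
time_s: 19.5
tcp_pos: [0.5843, 0.2085, 0.2253]
tcp_rot: [0.997, 0.078, -0.0, 0.0]
ft_force: [-1.0, 0.9, -5.1]
grip_width: 0.0245
```

```bash
python3 -m handwheel '[[[0,0,4,0],[0,0,4,0],[0,0,4,0],[0,0,0,0]]]';python3 -m handwheel '[[[0,0,4,0],[0,0,4,0],[0,0,4,0],[0,0,0,0]]]';python3 -m handwheel '[[[0,0,4,0],[0,0,4,0],[0,0,4,0],[0,0,0,0]]]'
```

```text
time_s: 19.9
tcp_pos: [0.5842, 0.2085, 0.2131]
tcp_rot: [0.997, 0.078, -0.001, 0.0]
ft_force: [0.5, -0.0, -5.0]
grip_width: 0.0249
time_s: 20.3
tcp_pos: [0.5842, 0.2085, 0.2011]
tcp_rot: [0.997, 0.078, -0.001, 0.0]
ft_force: [-0.1, -0.5, -4.3]
grip_width: 0.0252
time_s: 20.7
tcp_pos: [0.5842, 0.2085, 0.1891]
tcp_rot: [0.997, 0.078, -0.001, 0.0]
ft_force: [-0.7, 0.3, -4.8]
grip_width: 0.0251
```

```bash
python3 -m handwheel '[[[0,0,5,0],[0,0,5,0],[0,0,5,0],[0,0,3,0],[0,0,0,0]]]';python3 -m handwheel '[[[0,0,1,0],[0,0,1,0],[0,0,1,0],[0,0,0,0]]]'
```

```text
time_s: 21.2
tcp_pos: [0.5843, 0.2085, 0.1712]
tcp_rot: [0.997, 0.078, -0.0, 0.0]
ft_force: [-0.7, -0.9, -4.9]
grip_width: 0.0244
time_s: 21.6
tcp_pos: [0.5845, 0.2086, 0.1688]
tcp_rot: [0.997, 0.078, 0.0, -0.0]
ft_force: [0.1, -1.2, -3.9]
grip_width: 0.0248
```

```bash
python3 -m handwheel '[[[0,0,1,0],[0,0,1,0],[0,0,0,0]]]';python3 -m handwheel '[[[0,0,1,0],[0,0,0,0]]]'
```

```text
time_s: 21.9
tcp_pos: [0.5845, 0.2085, 0.1667]
tcp_rot: [0.997, 0.078, -0.0, -0.0]
ft_force: [0.4, -0.5, -4.9]
grip_width: 0.0252
time_s: 22.1
tcp_pos: [0.5844, 0.2085, 0.1657]
tcp_rot: [0.997, 0.078, -0.0, -0.0]
ft_force: [0.6, -0.2, -4.9]
grip_width: 0.0249
```

```bash
python3 -m handwheel '[[[0,0,1,0],[0,0,0,0]]]';python3 -m handwheel '[[[0,0,0.5,0],[0,0,0.5,0],[0,0,0,0]]]'
```

```text
time_s: 22.3
tcp_pos: [0.5844, 0.2086, 0.1647]
tcp_rot: [0.997, 0.078, -0.0, -0.0]
ft_force: [0.2, 0.2, -4.7]
grip_width: 0.0245
time_s: 22.6
tcp_pos: [0.5845, 0.2085, 0.1639]
tcp_rot: [0.997, 0.078, 0.0, -0.0]
ft_force: [-0.6, -0.6, -2.3]
grip_width: 0.0251
```

```bash
python3 -m handwheel '[[[0,0,0.5,0],[0,0,0,0]]]';python3 -m handwheel '[[[0,0,0,0],[0,0,0,0],[0,0,0,0]]]' 0.55 20;python3 -m handwheel '[[[0,0,-10,0],[0,0,-25,0],[0,0,-40,0],[0,0,-40,0],[0,0,-25,0]]]'
```

```text
time_s: 22.8
tcp_pos: [0.5847, 0.2086, 0.1639]
tcp_rot: [0.997, 0.078, 0.0, -0.0]
ft_force: [-0.8, -1.7, 3.8]
grip_width: 0.0246
time_s: 23.1
tcp_pos: [0.5846, 0.2086, 0.1634]
tcp_rot: [0.997, 0.078, 0.0, -0.0]
ft_force: [0.8, -0.9, 0.1]
grip_width: 0.0388
time_s: 23.6
tcp_pos: [0.5847, 0.2088, 0.3072]
tcp_rot: [0.997, 0.079, 0.002, -0.0]
ft_force: [0.8, -0.0, -0.8]
grip_width: 0.0381
```

```bash
python3 -m handwheel '[[[-10,18,0,0],[-19,37,0,0],[-19,37,0,0],[-19,37,0,0],[-19,37,0,0]]]' 0.4;python3 -m handwheel '[[[-19,37,20,0],[-19,37,20,0],[-19,37,30,0],[-19,37,30,0],[-19,37,20,0]]]';python3 -m handwheel '[[[-9,15,15,0],[0,0,0,0],[0,0,0,0]]]'; python3 - <<'E'
from h import *
snap('wrist','w20');print(read_state()['tcp_pos'],read_state()['tcp_rot'].round(3),read_state()['joints'].round(2))
E
python3 m.py w20
```

```text
time_s: 24.1
tcp_pos: [0.5247, 0.03, 0.3041]
tcp_rot: [0.997, 0.079, 0.0, -0.0]
ft_force: [0.1, -0.8, 0.3]
grip_width: 0.0509
time_s: 24.6
tcp_pos: [0.4603, -0.1656, 0.184]
tcp_rot: [0.997, 0.079, -0.0, -0.0]
ft_force: [0.9, 0.1, 0.5]
grip_width: 0.0512
time_s: 24.9
tcp_pos: [0.455, -0.1807, 0.1704]
tcp_rot: [0.997, 0.078, 0.0, -0.0]
ft_force: [0.4, 0.2, 0.2]
grip_width: 0.0514
[ 0.45525365 -0.18024758  0.17068209] [0.997 0.079 0.    0.   ] [-0.51  0.41  1.97  0.    0.76 -0.67]
[ 330  151   35   52 1514] mid [ 0.5299 -0.1505] width 0.0253 axis deg 99.6 tip [ 0.5262 -0.1316] low [ 0.5347 -0.17  ] depth zmax 0.0722 depth mean [ 0.5254 -0.1474  0.07  ]
[ 234  158   30   52 1436] mid [ 0.4515 -0.169 ] width 0.0242 axis deg 98.9 tip [ 0.4485 -0.1497] low [ 0.4542 -0.1892] depth zmax 0.0723 depth mean [ 0.4509 -0.1651  0.0698]
```

View pics/w20.png

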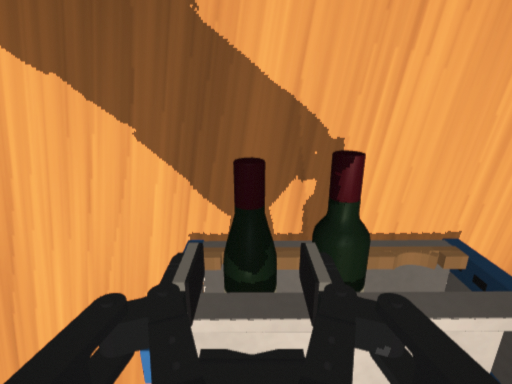

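```bash
python3 -m handwheel '[[[-2,1.5,15,0],[0,0,28,0],[0,0,28,0],[0,0,25,0],[0,0,16,0]]]'; python3 -m handwheel '[[[0,0,0,0],[0,0,0,0]]]'; python3 -m handwheel '[[[0,0,0,0],[0,0,0,0],[0,0,0,0],[0,0,0,0]]]' 0.9 40
```

```text
time_s: 25.45
tcp_pos: [0.4537, -0.1813, 0.0573]
tcp_rot: [0.997, 0.079, 0.0, 0.0]
ft_force: [0.3, 0.1, -0.3]
grip_width: 0.0512
time_s: 25.65
tcp_pos: [0.4537, -0.1819, 0.0587]
tcp_rot: [0.997, 0.079, 0.0, 0.0]
ft_force: [0.4, 0.1, 0.6]
grip_width: 0.0515
time_s: 26.05
tcp_pos: [0.4533, -0.1824, 0.0584]
tcp_rot: [0.997, 0.079, 0.0, 0.0]
ft_force: [1.5, 4.3, 3.3]
grip_width: 0.0252
```

```bash
python3 -m handwheel '[[[0,-4,0,0],[0,-8,0,0],[0,-12,0,0],[0,-12,0,0],[0,-12,0,0]]]'; python3 -m handwheel '[[[0,-12,0,0],[0,-12,0,0],[0,-12,0,0],[0,-12,0,0],[0,-9,0,0]]]'
```

```text
time_s: 26.55
tcp_pos: [0.4451, -0.1338, 0.0577]
tcp_rot: [0.997, 0.079, -0.0, -0.0]
ft_force: [2.0, -2.7, -1.0]
grip_width: 0.0249
time_s: 27.05
tcp_pos: [0.4359, -0.0774, 0.0576]
tcp_rot: [0.997, 0.079, -0.001, -0.0]
ft_force: [-0.5, -0.7, -2.3]
grip_width: 0.0245
```

```bash
python3 -m handwheel '[[[0,-4,-10,0],[0,0,-25,0],[0,0,-40,0],[0,0,-45,0],[0,0,-45,0]]]' - 20; python3 -m handwheel '[[[0,0,-45,0],[10,0,-30,0],[25,0,0,0],[25,0,0,0],[15,0,0,0]]]' - 20; python3 tilt.py t21
```

```text
time_s: 27.55
tcp_pos: [0.4351, -0.0745, 0.225]
tcp_rot: [0.997, 0.078, -0.0, -0.0]
ft_force: [1.8, -0.1, -3.8]
grip_width: 0.025
time_s: 28.05
tcp_pos: [0.5107, -0.0627, 0.2985]
tcp_rot: [0.997, 0.078, 0.0, -0.0]
ft_force: [-0.3, 0.7, -3.5]
grip_width: 0.0246
scene 1121 dir deg below horizontal 19.1 far [ 0.151 -0.036] mean lx 0.0099 lz range -0.062 0.03 ly 0.002 0.151
side 229 dir deg below horizontal 12.4 far [ 0.144 -0.058] mean lx -0.0015 lz range -0.058 0.03 ly -0.037 0.144
[0.293 0.06  0.064] [-0.27 -0.76 -4.89] [ 0.5107 -0.0627  0.2979] 0.024455521785096218
```

```bash
python3 -m handwheel '[[[0,-15,0,0],[0,-30,0,0],[0,0,50,0],[0,0,-50,0],[0,0,50,0]]]' - 20; python3 -m handwheel '[[[0,0,-50,0],[0,0,50,0],[0,0,-50,0],[0,0,50,0],[0,0,-50,0]]]' - 20;  python3 -m handwheel '[[[0,0,0,0]]]'; python3 tilt.py t22
```

```text
time_s: 28.65
tcp_pos: [0.5043, -0.0181, 0.2543]
tcp_rot: [0.997, 0.079, 0.003, 0.001]
ft_force: [3.3, -0.5, -4.6]
grip_width: 0.0245
time_s: 29.15
tcp_pos: [0.4976, -0.0174, 0.2844]
tcp_rot: [0.997, 0.078, -0.012, -0.003]
ft_force: [-1.3, 0.4, -2.5]
grip_width: 0.0244
time_s: 29.25
tcp_pos: [0.5031, -0.0182, 0.3003]
tcp_rot: [0.997, 0.078, 0.001, 0.0]
ft_force: [-0.3, -0.7, -2.8]
grip_width: 0.025
scene 986 dir deg below horizontal 50.3 far [ 0.118 -0.106] mean lx 0.0117 lz range -0.121 0.03 ly -0.006 0.118
side 532 dir deg below horizontal 56.8 far [ 0.081 -0.132] mean lx -0.0037 lz range -0.132 0.03 ly -0.029 0.091
[0.182 0.039 0.002] [ 0.12 -0.23 -3.21] [ 0.5024 -0.0182  0.2988] 0.024663975317675287
```

```bash
python3 -m handwheel '[[[0,-10,10,0],[0,-22,22,0],[0,-35,35,0],[0,35,-35,0],[0,22,-22,0]]]' - 20;python3 -m handwheel '[[[0,10,-10,0],[0,-10,10,0],[0,-22,22,0],[0,-35,35,0],[0,35,-35,0]]]' - 20;python3 -m handwheel '[[[0,22,-22,0],[0,10,-10,0],[0,0,0,0]]]' - 20;python3 tilt.py t23
```

```text
time_s: 29.85
tcp_pos: [0.5006, -0.0071, 0.2873]
tcp_rot: [0.997, 0.081, -0.001, -0.0]
ft_force: [0.8, -0.5, -3.8]
grip_width: 0.0246
time_s: 30.35
tcp_pos: [0.4926, 0.0209, 0.2574]
tcp_rot: [0.997, 0.083, -0.008, -0.003]
ft_force: [0.7, -1.5, -2.5]
grip_width: 0.0252
time_s: 30.65
tcp_pos: [0.5027, -0.0189, 0.2977]
tcp_rot: [0.997, 0.078, 0.0, -0.0]
ft_force: [0.3, -0.8, -4.1]
grip_width: 0.0249
scene 871 dir deg below horizontal 64.5 far [ 0.078 -0.14 ] mean lx 0.0128 lz range -0.146 0.03 ly -0.007 0.086
side 766 dir deg below horizontal 73.1 far [ 0.043 -0.151] mean lx -0.0032 lz range -0.151 0.03 ly -0.021 0.063
[0.132 0.056 0.003] [-0.24  0.68 -4.48] [ 0.5021 -0.018   0.2965] 0.024767361985606934
```

```bash
python3 -m handwheel '[[[0,-10,10,0],[0,-22,22,0],[0,-35,35,0],[0,35,-35,0],[0,22,-22,0]]]' - 20;python3 -m handwheel '[[[0,10,-10,0],[0,-10,10,0],[0,-22,22,0],[0,-35,35,0],[0,35,-35,0]]]' - 20;python3 -m handwheel '[[[0,22,-22,0],[0,10,-10,0],[0,0,0,0]]]' - 20;python3 tilt.py t24
```

```text
time_s: 31.25
tcp_pos: [0.5008, -0.0066, 0.2865]
tcp_rot: [0.997, 0.081, -0.002, -0.0]
ft_force: [0.3, -0.8, -3.0]
grip_width: 0.0247
time_s: 31.75
tcp_pos: [0.4927, 0.0211, 0.257]
tcp_rot: [0.997, 0.083, -0.008, -0.003]
ft_force: [1.1, -2.3, -3.2]
grip_width: 0.0253
time_s: 32.05
tcp_pos: [0.5028, -0.0187, 0.2974]
tcp_rot: [0.997, 0.078, 0.0, -0.0]
ft_force: [0.5, 0.5, -4.2]
grip_width: 0.0248
scene 752 dir deg below horizontal 81.9 far [ 0.041 -0.155] mean lx 0.0141 lz range -0.157 0.03 ly -0.007 0.047
side 955 dir deg below horizontal 87.3 far [ 0.003 -0.159] mean lx -0.0032 lz range -0.159 0.03 ly -0.016 0.024
[ 0.048  0.041 -0.035] [-0.66  0.57 -3.1 ] [ 0.5022 -0.018   0.2963] 0.02448532489677441
```

```bash
python3 -m handwheel '[[[0,0,30,0],[0,0,45,0],[0,0,40,0],[0,0,18,0],[0,0,0,0]]]' - 20;python3 -m handwheel '[[[0,0,1,0],[0,0,1,0],[0,0,0,0]]]';
```

```text
time_s: 32.65
tcp_pos: [0.5014, -0.0177, 0.1617]
tcp_rot: [0.997, 0.078, -0.003, -0.001]
ft_force: [-0.6, 0.5, -3.1]
grip_width: 0.025
time_s: 32.95
tcp_pos: [0.503, -0.0185, 0.1633]
tcp_rot: [0.997, 0.078, 0.0, 0.0]
ft_force: [-0.1, -0.5, -3.5]
grip_width: 0.0248
```

```bash
python3 -m handwheel '[[[0,0,1.5,0],[0,0,1.5,0],[0,0,0,0]]]';python3 -m handwheel '[[[0,0,1.5,0],[0,0,1.5,0],[0,0,0,0]]]'
```

```text
time_s: 33.25
tcp_pos: [0.5029, -0.0186, 0.1598]
tcp_rot: [0.997, 0.078, 0.0, -0.0]
ft_force: [0.3, 0.1, -4.2]
grip_width: 0.0251
time_s: 33.55
tcp_pos: [0.5037, -0.0189, 0.1591]
tcp_rot: [0.997, 0.079, 0.002, 0.0]
ft_force: [-5.5, -1.1, 26.3]
grip_width: 0.0248
```

Contact; back off slightly and release so that it stands.

```bash
python3 -m handwheel '[[[0,0,-2,0],[0,0,-0.5,0]]]';python3 -m handwheel '[[[0,0,0,0],[0,0,0,0],[0,0,0,0],[0,0,0,0]]]' 0.55 20;python3 - <<'E'
from stand import *
st=read_state();t=st['tcp_pos'];q=st['tcp_rot'];a=2*np.arctan2(q[1],q[0]);Y=np.array([np.sin(a),-np.cos(a)]);X=np.array([np.cos(a),np.sin(a)])
print(t,np.degrees(a),st['ft_force'])
for n in ('wrist','side','scene'):
    s=snap(n,n[0]+'25')
    for z0,z1 in ((.015,.05),(.05,.088)):
        c,k,e=fit(s,t[:2]+Y*.01,z0,z1,.0245,.035)
        if c is not None: print(n,c,k,e,'tool xy',((c-t[:2])@X).round(4),((c-t[:2])@Y).round(4))
E
```

```text
time_s: 33.75
tcp_pos: [0.5031, -0.0187, 0.1596]
tcp_rot: [0.997, 0.078, 0.0, 0.0]
ft_force: [-0.1, 0.0, -2.4]
grip_width: 0.0248
time_s: 34.15
tcp_pos: [0.503, -0.0186, 0.1592]
tcp_rot: [0.997, 0.078, -0.0, -0.0]
ft_force: [0.4, -0.4, -0.4]
grip_width: 0.0384
[ 0.50300182 -0.01863556  0.15921274] 9.000240861504853 [ 0.35616638 -0.39977023 -0.42588762]
wrist [ 0.5061 -0.0373] 218 0.0004 tool xy 0.0001 0.0189
wrist [ 0.5056 -0.0351] 505 0.0004 tool xy -0.0 0.0167
side [ 0.5044 -0.0412] 104 0.001 tool xy -0.0021 0.0225
side [ 0.5046 -0.0411] 122 0.001 tool xy -0.0019 0.0224
scene [ 0.5084 -0.0445] 14 0.0008 tool xy 0.0013 0.0264
scene [ 0.5092 -0.0468] 17 0.0007 tool xy 0.0017 0.0288
```

View pics/w25.png

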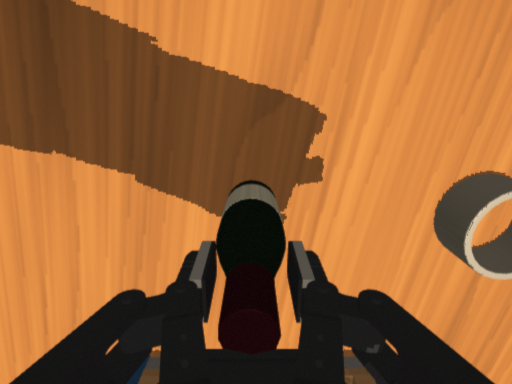

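View pics/s25.png

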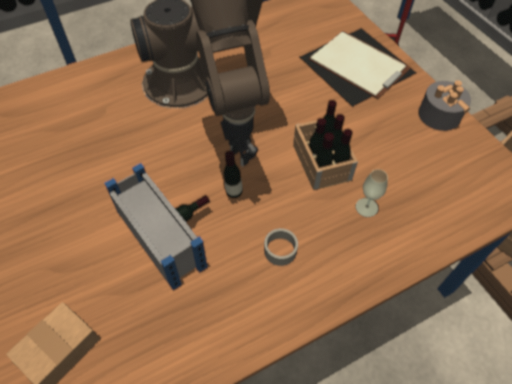

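```bash
cat > bt.py <<'E'
from stand import *
def go(tag,rel=False,off=.01,R=.035):
    s=snap('wrist',tag)
    st=read_state();t=st['tcp_pos'];q=st['tcp_rot'];a=2*np.arctan2(q[1],q[0]);Y=np.array([np.sin(a),-np.cos(a)]);X=np.array([np.cos(a),np.sin(a)])
    print(t.round(4),np.degrees(a).round(2))
    for z0,z1 in (((-.145,-.11),(-.11,-.07)) if rel else ((.015,.05),(.05,.088))):
        if rel: z0+=t[2];z1+=t[2]
        c,k,e=fit(s,t[:2]+Y*off,z0,z1,.0245,R)
        if c is not None: print(c,k,e,'tool xy',((c-t[:2])@X).round(4),((c-t[:2])@Y).round(4))
E
python3 -c "
from bt import *
go('w26')"
```

```text
[ 0.503  -0.0186  0.1593] 9.0
[ 0.5071 -0.0414] 452 0.0003 tool xy 0.0005 0.0231
[ 0.5076 -0.0433] 900 0.0005 tool xy 0.0007 0.0251
```

```bash
python3 -m handwheel '[[[0,0,0,0],[0,0,0,0],[0,0,0,0],[0,0,0,0]]]'; python3 -c "
from bt import *
go('w27')"
```

```text
time_s: 34.75
tcp_pos: [0.503, -0.0186, 0.1593]
tcp_rot: [0.997, 0.078, 0.0, -0.0]
ft_force: [-0.6, -0.1, -0.3]
grip_width: 0.0387
[ 0.503  -0.0186  0.1593] 9.0
[ 0.5068 -0.0404] 372 0.0002 tool xy 0.0003 0.0221
[ 0.5069 -0.0411] 777 0.0003 tool xy 0.0003 0.0228
```

View pics/w27.png

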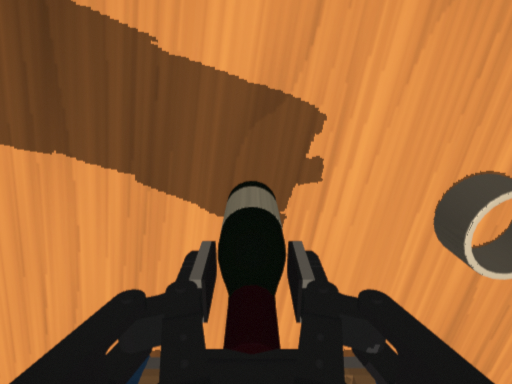

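```bash
python3 -m handwheel '[[[0,8,1,0],[0,9,1,0],[0,5,1,0],[0,0,0,0],[0,0,0,0]]]'; python3 -c "
from bt import *
go('w28',off=0)";python3 -m handwheel '[[[0,0,0,0],[0,0,0,0],[0,0,0,0],[0,0,0,0]]]' 0.9 60; python3 -m handwheel '[[[0,0,-10,0],[0,0,-30,0],[0,0,-45,0],[0,0,-45,0],[0,0,-25,0]]]'; python3 -m handwheel '[[[0,0,0,0],[0,0,0,0]]]'; python3 -c "
from bt import *
go('w29',True,0,.05)"
```

```text
time_s: 35.3
tcp_pos: [0.5064, -0.0406, 0.1562]
tcp_rot: [0.997, 0.078, -0.0, -0.0]
ft_force: [0.1, 0.4, 0.2]
grip_width: 0.0383
[ 0.5063 -0.0404  0.1563] 8.98
[ 0.5066 -0.0397] 241 0.0001 tool xy 0.0004 -0.0007
[ 0.5067 -0.0399] 554 0.0002 tool xy 0.0004 -0.0005
time_s: 35.75
tcp_pos: [0.5064, -0.0404, 0.1565]
tcp_rot: [0.997, 0.079, 0.0, 0.0]
ft_force: [-0.5, -1.5, 3.2]
grip_width: 0.0251
time_s: 36.25
tcp_pos: [0.5065, -0.0402, 0.315]
tcp_rot: [0.997, 0.079, 0.002, 0.0]
ft_force: [-0.1, 0.1, -4.9]
grip_width: 0.0248
time_s: 36.45
tcp_pos: [0.5059, -0.0402, 0.3108]
tcp_rot: [0.997, 0.078, -0.0, -0.0]
ft_force: [0.3, -0.1, -4.1]
grip_width: 0.0245
[ 0.5057 -0.0402  0.31  ] 9.0
[ 0.5061 -0.0393] 193 0.0001 tool xy 0.0005 -0.0008
[ 0.5061 -0.0393] 540 0.0002 tool xy 0.0005 -0.0008
```

```bash
python3 -m handwheel '[[[2,-15,0,0],[4,-35,-2,0],[5,-40,-3,0],[5,-40,-2,0],[4,-27,0,0]]]';python3 -m handwheel '[[[1,-12,0,0],[0,0,0,0],[0,0,0,0],[0,0,0,0]]]'; python3 - <<'E'
from bt import *
go('w30',True,0,.05)
s=load('w30')
cv2.imwrite('pics/w30z.png',cv2.resize(cv2.cvtColor(s['color'][0:200,110:370],cv2.COLOR_RGB2BGR),None,fx=3,fy=3))
E
```

```text
time_s: 37.0
tcp_pos: [0.5007, 0.1206, 0.3171]
tcp_rot: [0.997, 0.079, -0.001, -0.0]
ft_force: [1.2, -0.4, -4.3]
grip_width: 0.0249
time_s: 37.4
tcp_pos: [0.5007, 0.129, 0.3179]
tcp_rot: [0.997, 0.078, -0.0, 0.0]
ft_force: [0.2, 0.5, -4.1]
grip_width: 0.0251
[0.5008 0.129  0.3181] 8.93
[0.5009 0.1299] 226 0.0001 tool xy 0.0003 -0.0009
[0.501  0.1299] 545 0.0001 tool xy 0.0004 -0.0009
```

View pics/w30z.png

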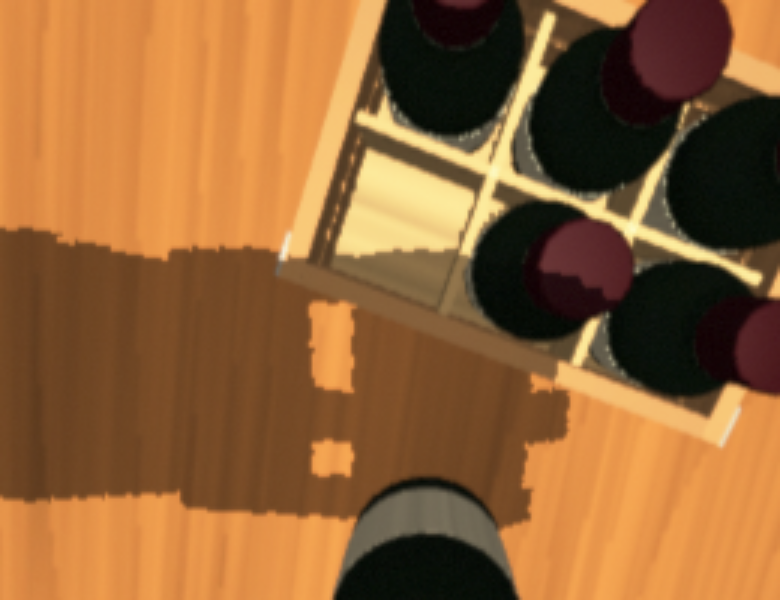

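```bash
python3 - <<'E'
from crate import *
s=load('w30')
R,t=fitc(s,[(-28,0,80,493,175),(28,0,80,632,228),(-90,-62,95,279,272),(90,-62,95,722,445),(-82,-54,95,313,259),(82,-54,95,713,415),(-82,0,80,359,118),(82,0,80,760,278)])
a=np.radians(8.93);X=np.array([np.cos(a),np.sin(a)]);Y=np.array([np.sin(a),-np.cos(a)])
for cell in (R@[-.056,-.028]+t,np.array([.4746,.2314])):
    d=cell-np.array([.501,.1299]);print('move',(d@X*1000).round(1),(d@Y*1000).round(1))
E
```

```text
yaw -11.17 c [0.5353 0.2484]
[[-0.9, -1.6], [-0.6, -0.5], [-0.7, 1.1], [0.5, -0.4], [1.8, 1.3], [0.3, 0.9], [0.4, -1.0], [-0.8, 0.2]]
far [0.5848 0.2101] near [0.4749 0.2318]
move -10.0 -104.7
move -10.3 -104.4
```

```bash
python3 -m handwheel '[[[-5,-12,0,0],[-5,-25,0,0],[0,-30,0,0],[0,-25,0,0],[0,-12.5,0,0]]]';python3 -m handwheel '[[[0,0,8,0],[0,0,20,0],[0,0,15,0],[0,0,10,0],[0,0,0,0]]]';python3 -m handwheel '[[[0,0,5,0],[0,0,0,0],[0,0,0,0]]]'
```

```text
time_s: 37.95
tcp_pos: [0.4738, 0.233, 0.3184]
tcp_rot: [0.997, 0.079, 0.0, -0.0]
ft_force: [0.7, -0.7, -3.1]
grip_width: 0.0244
time_s: 38.45
tcp_pos: [0.4742, 0.2307, 0.264]
tcp_rot: [0.997, 0.078, -0.001, 0.0]
ft_force: [0.5, 0.7, -3.4]
grip_width: 0.0248
time_s: 38.75
tcp_pos: [0.4746, 0.2314, 0.2607]
tcp_rot: [0.997, 0.078, 0.0, -0.0]
ft_force: [0.7, 0.2, -3.9]
grip_width: 0.0248
```

```bash
python3 -m handwheel '[[[-0.3,0.6,3,0],[0,0,3,0],[0,0,3,0],[0,0,0,0]]]';python3 -m handwheel '[[[0,0,2,0],[0,0,2,0],[0,0,2,0],[0,0,0,0]]]'
```

```text
time_s: 39.15
tcp_pos: [0.4741, 0.2308, 0.2509]
tcp_rot: [0.997, 0.078, -0.0, 0.0]
ft_force: [0.2, 0.1, -4.2]
grip_width: 0.0249
time_s: 39.55
tcp_pos: [0.4742, 0.2308, 0.245]
tcp_rot: [0.997, 0.078, -0.0, 0.0]
ft_force: [0.0, -0.1, -4.1]
grip_width: 0.0248
```

```bash
python3 -m handwheel '[[[0,0,2,0],[0,0,2,0],[0,0,2,0],[0,0,0,0]]]'
```

```text
time_s: 39.95
tcp_pos: [0.4742, 0.2308, 0.239]
tcp_rot: [0.997, 0.078, -0.0, 0.0]
ft_force: [-0.5, -0.3, -3.9]
grip_width: 0.0245
```

Base is now ~83 mm, just above divider tops, no contact.

```bash
python3 -m handwheel '[[[0,0,2,0],[0,0,2,0],[0,0,2,0],[0,0,0,0]]]';python3 -m handwheel '[[[0,0,3,0],[0,0,3,0],[0,0,0,0]]]'
```

```text
time_s: 40.35
tcp_pos: [0.4742, 0.2308, 0.233]
tcp_rot: [0.997, 0.078, -0.0, 0.0]
ft_force: [-0.5, -0.1, -4.4]
grip_width: 0.0243
time_s: 40.65
tcp_pos: [0.4741, 0.2308, 0.2269]
tcp_rot: [0.997, 0.078, -0.0, 0.0]
ft_force: [-0.6, -1.3, -4.5]
grip_width: 0.0247
```

```bash
python3 -m handwheel '[[[0,0,4,0],[0,0,4,0],[0,0,4,0],[0,0,0,0]]]';python3 -m handwheel '[[[0,0,4,0],[0,0,4,0],[0,0,4,0],[0,0,0,0]]]'
```

```text
time_s: 41.05
tcp_pos: [0.4741, 0.2308, 0.2147]
tcp_rot: [0.997, 0.078, -0.0, 0.0]
ft_force: [-0.1, -0.4, -3.2]
grip_width: 0.0245
time_s: 41.45
tcp_pos: [0.4741, 0.2308, 0.2027]
tcp_rot: [0.997, 0.078, -0.0, 0.0]
ft_force: [0.5, -0.4, -2.1]
grip_width: 0.0246
```

```bash
python3 -m handwheel '[[[0,0,3,0],[0,0,3,0],[0,0,0,0]]]';python3 -m handwheel '[[[0,0,4,0],[0,0,4,0],[0,0,0,0]]]'
```

```text
time_s: 41.75
tcp_pos: [0.4741, 0.2308, 0.1969]
tcp_rot: [0.997, 0.078, -0.0, 0.0]
ft_force: [-0.5, 0.1, -4.5]
grip_width: 0.0245
time_s: 42.05
tcp_pos: [0.4741, 0.2308, 0.1887]
tcp_rot: [0.997, 0.078, -0.0, 0.0]
ft_force: [-0.5, 0.2, -2.1]
grip_width: 0.0247
```

```bash
python3 -m handwheel '[[[0,0,4,0],[0,0,4,0],[0,0,4,0],[0,0,0,0]]]';python3 -m handwheel '[[[0,0,3,0],[0,0,3,0],[0,0,0,0]]]'
```

```text
time_s: 42.45
tcp_pos: [0.4741, 0.2308, 0.1767]
tcp_rot: [0.997, 0.078, -0.0, 0.0]
ft_force: [0.0, 0.7, -2.7]
grip_width: 0.0247
time_s: 42.75
tcp_pos: [0.4741, 0.2308, 0.171]
tcp_rot: [0.997, 0.078, -0.0, 0.0]
ft_force: [-0.1, -0.6, -3.3]
grip_width: 0.0249
```

Floor expected at TCP z ≈ 0.1645.

```bash
python3 -m handwheel '[[[0,0,1.5,0],[0,0,1.5,0],[0,0,1,0],[0,0,0,0]]]';python3 -m handwheel '[[[0,0,1,0],[0,0,0,0]]]';python3 -m handwheel '[[[0,0,0.5,0],[0,0,0.5,0],[0,0,0,0]]]'
```

```text
time_s: 43.15
tcp_pos: [0.4743, 0.2309, 0.1673]
tcp_rot: [0.997, 0.078, 0.0, -0.0]
ft_force: [-1.0, 0.6, -2.9]
grip_width: 0.025
time_s: 43.35
tcp_pos: [0.4741, 0.2308, 0.1661]
tcp_rot: [0.997, 0.078, -0.0, 0.0]
ft_force: [-0.6, -0.5, -3.4]
grip_width: 0.0246
time_s: 43.65
tcp_pos: [0.4743, 0.2308, 0.1652]
tcp_rot: [0.997, 0.078, -0.0, -0.0]
ft_force: [-1.0, 1.0, -4.8]
grip_width: 0.0246
```

```bash
python3 -m handwheel '[[[0,0,0.5,0],[0,0,0.3,0],[0,0,0,0]]]';python3 -m handwheel '[[[0,0,0.5,0],[0,0,0,0]]]'
```

```text
time_s: 43.95
tcp_pos: [0.4743, 0.2308, 0.1646]
tcp_rot: [0.997, 0.078, 0.0, -0.0]
ft_force: [-0.7, 0.8, -3.0]
grip_width: 0.0246
time_s: 44.15
tcp_pos: [0.4744, 0.2308, 0.1645]
tcp_rot: [0.997, 0.078, 0.0, -0.0]
ft_force: [-0.8, -0.6, 3.3]
grip_width: 0.0251
```

Firm on the floor (force rose by ~7 N). Release and rise.

```bash
python3 -m handwheel '[[[0,0,0,0],[0,0,0,0],[0,0,0,0]]]' 0.55 20;python3 -m handwheel '[[[0,0,-10,0],[0,0,-25,0],[0,0,-40,0],[0,0,-40,0],[0,0,-30,0]]]'; python3 -m handwheel '[[[0,20,0,0],[0,40,0,0],[0,40,0,0],[0,15,0,0],[0,0,0,0]]]';python3 -m handwheel '[[[0,0,0,0],[0,0,0,0],[0,0,0,0]]]'; python3 - <<'E'
from stand import *
st=read_state();print(st['time_s'],st['tcp_pos'],st['ft_force'])
for n in ('wrist','scene','side'):
    s=snap(n,'f_'+n)
    for nm,c0 in (('far',(.5848,.2100)),('near',(.4748,.2316))):
        for z0,z1,r in ((.085,.103,.0245),(.16,.19,.013)):
            print(n,nm,z0,fit(s,c0,z0,z1,r,.027))
E
```

```text
time_s: 44.45
tcp_pos: [0.4744, 0.2309, 0.1641]
tcp_rot: [0.997, 0.078, 0.0, -0.0]
ft_force: [0.1, 1.2, 1.0]
grip_width: 0.0383
time_s: 44.95
tcp_pos: [0.4743, 0.2308, 0.3123]
tcp_rot: [0.997, 0.078, 0.001, -0.0]
ft_force: [-0.2, -0.7, -0.7]
grip_width: 0.0386
time_s: 45.45
tcp_pos: [0.4925, 0.1158, 0.3096]
tcp_rot: [0.997, 0.077, 0.0, -0.0]
ft_force: [-0.3, 0.6, -1.4]
grip_width: 0.0387
time_s: 45.75
tcp_pos: [0.4921, 0.1182, 0.309]
tcp_rot: [0.997, 0.079, -0.0, -0.0]
ft_force: [0.1, 0.5, 0.5]
grip_width: 0.0388
45.75 [0.49211608 0.11817516 0.30904217] [0.05149304 0.54783074 0.54601421]
wrist far 0.085 (array([0.5848, 0.2096]), 24, np.float64(0.0002))
wrist far 0.16 (array([0.585 , 0.2095]), 246, np.float64(0.0002))
wrist near 0.085 (None, 0, 0)
wrist near 0.16 (None, 3, 0)
scene far 0.085 (None, 1, 0)
scene far 0.16 (array([0.5847, 0.2087]), 23, np.float64(0.0014))
scene near 0.085 (None, 1, 0)
scene near 0.16 (array([0.4751, 0.2294]), 29, np.float64(0.0013))
side far 0.085 (None, 2, 0)
side far 0.16 (array([0.5831, 0.2073]), 78, np.float64(0.0007))
side near 0.085 (array([0.4727, 0.2296]), 26, np.float64(0.0007))
side near 0.16 (array([0.4732, 0.2293]), 84, np.float64(0.0008))
```

View pics/f_wrist.png

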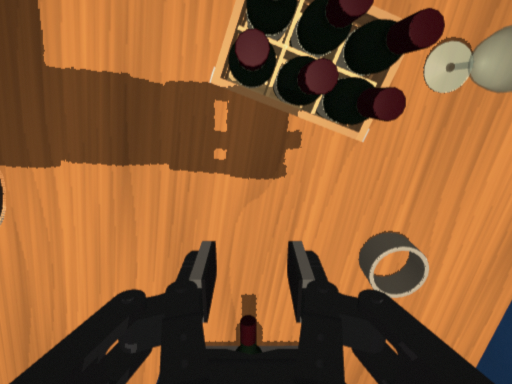

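View pics/f_side.png

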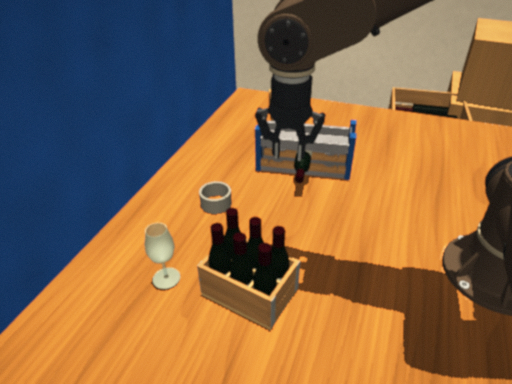

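View pics/f_scene.png

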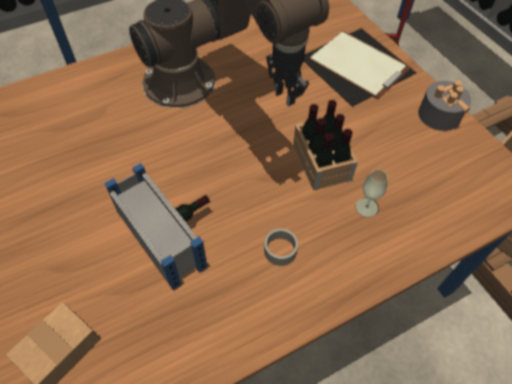

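```bash
python3 - <<'E'
from h import *
s=load('f_wrist');P=cloud(s)
for nm,c in (('far',(.5848,.21)),('near',(.4748,.2316)),('p4',(.5296,.2208))):
    m=(np.hypot(P[...,0]-c[0],P[...,1]-c[1])<.025)&(P[...,2]>.188)
    print(nm,m.sum(),P[m].mean(0).round(4),np.percentile(P[m][:,2],[50,95]).round(4))
a=load('scene0')['color'].astype(int);b=load('f_scene')['color'].astype(int)
for nm,(x,y,w,h) in {'glass':(352,165,38,55),'tape':(258,225,45,42),'square':(195,193,16,18),'crate_low':(296,150,60,40)}.items():
    print(nm,np.abs(a-b)[y:y+h,x:x+w].mean().round(2))
from rig import job
print(job.close_job())
E
```

```text
far 1022 [0.583  0.2096 0.1961] [0.1966 0.1978]
near 1090 [0.4747 0.2312 0.1965] [0.1966 0.1978]
p4 1031 [0.5278 0.2205 0.1964] [0.1966 0.1978]
glass 5.48
tape 5.19
square 3.65
crate_low 12.22
the job is handed in; nothing more can be done
None
```

Both sloping-shouldered bottles now stand released in the crate's two empty cells, and I handed the job in at about 46 s of the 72 s allowed. The hand-in reports no verdict, so I don't know how it was judged.

**What I did:** I gripped each bottle by the neck and drew it straight out along its lane until its base was clear of the shelf. The gripper can only point down, so I lifted each one and swung it nearly upright with short jerks in a light grip. I then stood it on the bench, gripped it again upright and lowered it into its cell in small steps. It touched the floor with about 7–9 N.

**Last checks:**
- **Bottle tops:** both measure 196–197 mm, the same as the packed bottle between them.
- **Position:** the wrist camera puts the far bottle within 1 mm of its cell centre and upright, and the near bottle's top within 1 mm.
- **Crate:** its measured pose changed by under 1 mm between the first and second placing.
- **Glass, tape and square bottle:** they show no visible shift against the first picture.
- **Robot:** the gripper is clear of everything.

**Disagreements and gaps:**
- The side and scene cameras put the bottles up to about 3 mm away from the wrist camera's positions. I trusted the wrist camera because both bottles went in cleanly by it.
- I had no direct reading of force between the bottles and the shelf. The wrist force showed no knock while drawing them out, at most about 5 N in the readings.
- When I set each bottle on the bench, the press reached about 26–30 N. That was on the bench, not the crate.

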